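# Cure coated lens blanks on the domed pads of a UV unit

### The job

Cure the coated lens blanks that are waiting on the grey mat: draw the UV unit's carriage fully out, balance each blank flat side down on the crown of its own black dome, centred and near level, slide the carriage home under the lamp without shedding any, press the green START membrane key until it registers, and leave everything alone for 5 seconds. Then draw the carriage out, lay the blanks flat, convex side up, in the blue job tray, and slide the empty carriage home again. Do not press the red STOP key or disturb the other things on the bench.

Things in the scene. Friction and masses are not known exactly. Their poses are not given: they have to be found in the camera images.
- lens_amber: Amber plano-convex lens blank, 50 dia: flat underside, straight rim 10 high, low convex top rising to 12.5; 30 to 65 g. Origin: centre of the flat underside; z is the lens axis, up when the convex side is up. Starts convex side up on the mat; may be absent (None). Held by the rim, 50 wide.
- lens_green: Green plano-convex lens blank, 50 dia: flat underside, straight rim 10 high, low convex top rising to 12.5; 30 to 65 g. Origin: centre of the flat underside; z is the lens axis, up when the convex side is up. Starts convex side up on the mat; may be absent (None). Held by the rim, 50 wide.
- lens_violet: Violet plano-convex lens blank, 50 dia: flat underside, straight rim 10 high, low convex top rising to 12.5; 30 to 65 g. Origin: centre of the flat underside; z is the lens axis, up when the convex side is up. Starts convex side up on the mat; may be absent (None). Held by the rim, 50 wide.
- cure_unit: Bench UV curing unit, fixed. Origin at bench level on its centre line, 50 in front of the lamp head; +x points into the head, +y to its left. Base plate y +-135, x -160 to +200, 8 high. Lamp head: black bridge over x +50 to +190, y +-146, underside z 70, top z 120, cheeks at both sides, open in front. Lenses under it are out of reach.
- carriage (a joint): Slide-out lens carriage, m: 0 = fully out (loading), 0.195 = fully in under the lamp; slides along the unit's +x. A stop and a ball detent at each end: about 3 N to click over in the last 15 mm; elsewhere 1 N of friction, stays where left. Aluminium plate 130 (x) x 236 (y), top face 24 above the bench, flanges up to 39 along its front and rear edges (62 from the dome row), three black domes.
- tab (a point): Pull tab of the carriage: black, upright, 12 thick (unit x), 30 wide (unit y), from 24 to 70 above the bench, on the centre line on a tongue 36 wide, 130 ahead of the row of domes. This point: middle of its top. Pinch it across its 30 mm width, or push or hook it. It stays at least 54 in front of the lamp head. Axes as the unit.
- crown1 (a point): Crown (highest point) of the left (unit +y) soft black dome on the carriage, 36 above the bench and 12 above the plate. The dome is part of a sphere of 32 radius, 50 across at its foot, grippy silicone. Domes are 85 apart along the unit's y. Its axes are those of the unit.
- crown2 (a point): Crown (highest point) of the middle soft black dome on the carriage, 36 above the bench and 12 above the plate. The dome is part of a sphere of 32 radius, 50 across at its foot, grippy silicone. Domes are 85 apart along the unit's y. Its axes are those of the unit.
- crown3 (a point): Crown (highest point) of the right (unit -y) soft black dome on the carriage, 36 above the bench and 12 above the plate. The dome is part of a sphere of 32 radius, 50 across at its foot, grippy silicone. Domes are 85 apart along the unit's y. Its axes are those of the unit.
- start_key: Round green START membrane key, 28 dia, on the top of the lamp head, on its centre line, 72 behind the unit's origin. Origin: centre of its underside; its face is 4 above the origin, 124 to 125 above the bench, level, and is pressed straight down. It gives only about 1 mm and registers at 4 N.
- stop_key: Round red STOP membrane key, 22 dia, beside START, 75 to its right (unit -y), face 4 above its origin. Not to be pressed.
- drip_mat: Dark grey rubber mat, fixed, 270 (x) x 150 (y) x 4, where the blanks wait. Origin: centre of its underside.
- job_tray: Shallow blue job tray, fixed, 270 (x) x 170 (y) outside, walls 4 thick and 14 high, floor 4 thick, so inside 262 x 162. Origin: centre of its underside, on the bench. The mat and the tray stand on either side of the unit, sometimes swapped.
- vial_a: Bystander: small capped sample vial, 25 dia x 62 tall, standing, mm. Origin: centre of its underside. Not to be disturbed.
- vial_b: Bystander: small capped sample vial, 25 dia x 62 tall, standing, mm. Origin: centre of its underside. Not to be disturbed.
- amber_bottle: Bystander: amber reagent bottle, 52 dia x 100 tall, mm. Origin: centre of its underside. Not to be disturbed.
- wash_bottle: Bystander: white bottle with blue cap, 60 dia x 150 tall, mm. Origin: centre of its underside. Not to be disturbed.
- colorimeter: Bystander: yellow handheld colorimeter lying on the bench, 150 x 85 x 54, mm. Origin: centre of its underside. Not to be disturbed.
- marker: Bystander: blue and white marker pen lying down, 112 long, 14 thick, mm. Origin: centre of its underside. Not to be disturbed.
- beaker: Bystander: clear plastic beaker, 70 dia x 85 tall, mm. Origin: centre of its underside. Not to be disturbed.

How it is judged:
By the outcome, as a careful person would: the job done as asked, in the order asked, and still so for the second after the job is handed in, with the robot touching nothing.
Of lens_amber, lens_green, lens_violet only 2 to 3 are there at a start; the rules pass over those that are not, and their reading is None.
At some moment in a run one of lens_amber, lens_green, lens_violet may be knocked a few centimetres aside while the robot is not near it.
Once in a run the grip may slacken for a moment while it holds something.
It also fails if it takes over 210 s, if anything falls off the work surface, if the arm or the gripper's body presses on something with over 40 N, if the wrist force passes 120 N, or if a joint passes its speed limit or range.

### The arm

A 6-joint arm with a two-finger parallel gripper is mounted at the origin on the work surface. World frame = base frame: x ahead of the robot, y to its left, z up, the work surface at z = 0. Lengths are in m, angles in rad, forces in N, time in s.
With the tool pointing down it reaches from about 0.3 to 0.875 m from the base axis. Payload 6.4 kg.
Tool frame: the origin (TCP) lies between the finger pads; the fingertips stand 22 mm ahead of it and the grasp point (between the pads) lies 3 mm ahead of it; z points along the fingers, y is the line along which they close (so a half turn about z gives the same grasp; the last joint's range is limited). The gripper opens to 85 mm and grips with 20 to 120 N. Pads are 22 mm wide; open, the fingers measure 114 mm over their backs; the gripper's body (76 mm by 85 mm) begins 54 mm behind the grasp point. The pads swing forward as they close: fully open they stand 13 mm farther back than shut.
Start: joints at [1.035, 0.181, 1.607, -0, 1.354, -0.206], TCP at [0.186, 0.544, 0.253] pointing down, gripper open.
Joint ranges: [-2.99, 2.99], [-0.89, 2.07], [0.3, 2.58], [-1.14, 4.28], [0, 2.63], [-3.12, 3.12]. Speed limits (rad/s): [2.57, 2.57, 3.01, 3.14, 3.14, 3.14].

### API

Orientations are given as a unit quaternion [w, x, y, z].
In Python, from bench import ctrl, imaging, workorder gives the robot as it stands.
- The arm moves only by the shell command python3 -m pendant 'ROWS' [OPENING]. ROWS is JSON, a list of rows, each a list of 4 numbers: the shift along the tool's x, y, z in cm, then the turn about the tool's z in degrees. In form: [[dx, dy, dz, roll], ...]. A call has 1 to 12 rows; each row is the pose to reach, as a shift and turn from the pose commanded when the call began, along the tool's axes at that moment; what a row does not reach only later rows make up. A row lasts 1/12 s, in which the tool goes at most 41.7 mm and 7.16 degrees, less where a joint would pass 70% of its speed; a pose out of reach is approached as far as the arm can. A call with a gripper value outside its range is refused whole. OPENING is the opening, from 0 (shut) to 1 (fully open), set as the call begins (- or left out, the last holds). The fingers move at their own pace and stop on an object; the grip force is fixed at half the most. Time passes only in rows, so rows that repeat a pose let the fingers close. It gives the time, the measured TCP pose, the force, the opening and the grip force at its end, in the units of the state.
- ctrl.get_obs(): the state, without advancing time (a new reading comes with each control period).
- imaging.camera(name): name is "scene" or "top" or "wrist"; returns the picture (480x640x3 uint8, red, green, blue); there is no depth.
- imaging.camera_info(name): a dict with "K" (3x3 intrinsics, pixels), "k1" (the pictures are not rectified: a ray, as slopes to the right and down, at radius r is drawn at 1 + k1 r^2 times it, then the intrinsics apply), "T" (4x4, takes a point from camera to world coordinates); the wrist camera has in their place "tool_from_camera" (4x4, takes a point from camera to tool coordinates, whose origin is the TCP and whose axes are the flange's). Camera axes: x right, y up, looking along -z (the intrinsics and any distortion apply to the point x, -y, -z); pixel columns grow to the right and rows downward; lengths in m; the calibration is good to about 2 mm. A picture is of the moment at which its call begins: read the wrist's pose just before it. camera_info takes no time and is no camera call.
- workorder.hand_in(): hands the job in; it is judged then, once.
The state is a dict: "time_s": time; "q": joint angles; "dq": joint speeds; "joint_efforts": joint torques, N m; "eef_pos": TCP position; "eef_rot": TCP orientation; "wrist_force": force on the tool from outside, world axes, zero at the start; "torque": the same for the moment, N m; "opening": opening from 0.0 (shut) to 1.0 (fully open); "grasp_force": force on a finger pad.
Only numpy, scipy, OpenCV 4.12 (cv2) and the standard library are available. Lean on these libraries where they do the work, as an engineer would, in place of code of your own. Each camera call takes 0.05 s, during which the arm holds its last target. There are 200 camera calls.

## Working session

There is one attempt and no reset: what is moved stays moved. The work goes in short steps, Python scripts to look and compute and a shell command to move; the robot and the scene stay as the last step left them, time stands still between calls to the robot, and variables do not carry over. Pictures are saved under pics/ and viewed, at most 14 in all, crops included, and the job is handed in when it is done.

```bash
ls; mkdir -p pics; python3 - <<'E'
from bench import ctrl, imaging
import cv2, numpy as np
np.set_printoptions(precision=4,suppress=True)
o=ctrl.get_obs(); print(o)
for n in ["scene","top"]:
    im=imaging.camera(n); cv2.imwrite(f"pics/{n}0.png",im[:,:,::-1]); i=imaging.camera_info(n); print(n,i)
print(imaging.camera_info("wrist"))
E
```

```text
pics
{'time_s': 0.0, 'q': array([ 1.0347,  0.1816,  1.608 ,  0.    ,  1.3538, -0.2063]), 'dq': array([-0.0004, -0.0019,  0.0005,  0.0017,  0.0008,  0.0011]), 'joint_efforts': array([ -0.0016, -44.4859, -35.134 ,  -0.0005,   0.009 ,   0.    ]), 'eef_pos': array([0.1859, 0.5436, 0.2524]), 'eef_rot': array([-0.0003,  0.1641,  0.9864, -0.0008]), 'wrist_force': array([ 0.4691, -0.3516,  0.3348]), 'torque': array([-0.0247, -0.045 ,  0.0146]), 'grasp_force': 0.0, 'opening': 1.003503032379517}
scene {'K': array([[574.5857,   0.    , 325.1085],
       [  0.    , 574.5857, 249.2351],
       [  0.    ,   0.    ,   1.    ]]), 'k1': -0.16760132362817212, 'T': array([[ 0.667 , -0.4544,  0.5904,  1.4543],
       [ 0.745 ,  0.4028, -0.5317, -0.8194],
       [ 0.0038,  0.7945,  0.6072,  1.0211],
       [ 0.    ,  0.    ,  0.    ,  1.    ]])}
top {'K': array([[505.094 ,   0.    , 325.3263],
       [  0.    , 505.094 , 232.035 ],
       [  0.    ,   0.    ,   1.    ]]), 'k1': -0.006996918301350095, 'T': array([[ 0.0207,  0.9903, -0.1373,  0.3833],
       [-0.9997,  0.0188, -0.0154, -0.0055],
       [-0.0126,  0.1376,  0.9904,  1.3313],
       [ 0.    ,  0.    ,  0.    ,  1.    ]])}
{'K': array([[365.558 ,   0.    , 324.1349],
       [  0.    , 365.558 , 233.2639],
       [  0.    ,   0.    ,   1.    ]]), 'k1': -0.05965734738390686, 'tool_from_camera': array([[-0.0006,  0.9536,  0.3009,  0.0779],
       [ 1.    ,  0.0005,  0.0004, -0.0015],
       [ 0.0002,  0.3009, -0.9536, -0.1225],
       [ 0.    ,  0.    ,  0.    ,  1.    ]])}
```

View pics/top0.png

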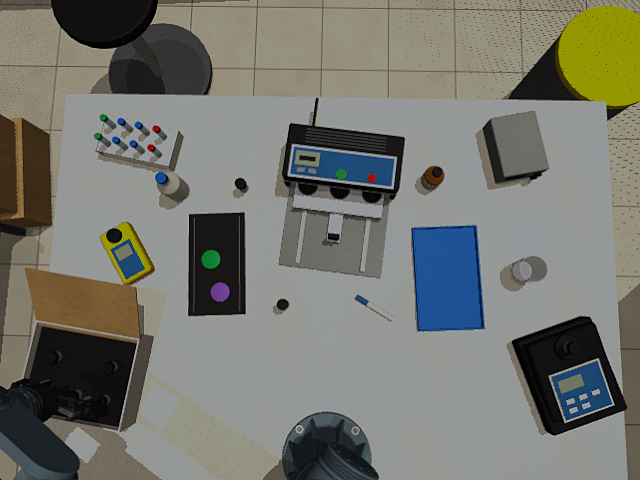

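View pics/scene0.png

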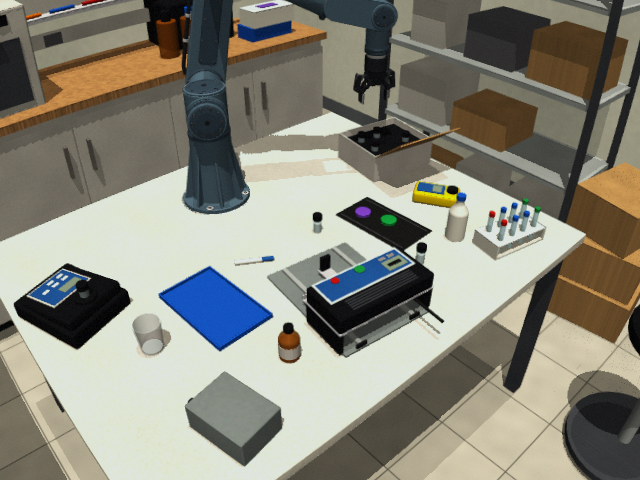

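The top view shows green (211,259) and violet (220,292) on the mat and no amber. The tab is at (334,236), START at (341,174), STOP at (371,178), the tray around (448,278), and vials at (283,305) and (241,184).

```bash
cat > h.py <<'E'
from bench import ctrl, imaging
import cv2, numpy as np
from scipy.spatial.transform import Rotation as R
np.set_printoptions(precision=4,suppress=True)
def tool(o=None):
    o=o or ctrl.get_obs(); T=np.eye(4); q=o['eef_rot']
    T[:3,:3]=R.from_quat([q[1],q[2],q[3],q[0]]).as_matrix(); T[:3,3]=o['eef_pos']; return T
def shot(name,save=None):
    i=imaging.camera_info(name); T=tool()@i['tool_from_camera'] if name=='wrist' else i['T']
    im=imaging.camera(name)
    if save: cv2.imwrite(f'pics/{save}.png',im[:,:,::-1])
    return im,(i['K'],i['k1'],T)
def ray(c,uv):
    K,k,T=c; p=np.array([[uv]],float)
    x,y=cv2.undistortPoints(p,K,np.array([k,0,0,0,0.]))[0,0]
    return T[:3,3],T[:3,:3]@np.array([x,-y,-1])
def onz(c,uv,z):
    o,d=ray(c,uv); return o+d*(z-o[2])/d[2]
def proj(c,P):
    K,k,T=c; p=T[:3,:3].T@(np.array(P)-T[:3,3]); p=p*[1,-1,-1]
    return cv2.projectPoints(p[None],np.zeros(3),np.zeros(3),K,np.array([k,0,0,0,0.]))[0].ravel()
def tri(c1,u1,c2,u2):
    (a,d),(b,e)=ray(c1,u1),ray(c2,u2); s=np.linalg.lstsq(np.stack([d,-e],1),b-a,rcond=None)[0]
    return (a+d*s[0]+b+e*s[1])/2, np.linalg.norm(a+d*s[0]-b-e*s[1])
HSV=dict(green=((50,120,60),(75,255,255)),violet=((130,80,60),(160,255,255)),red=((0,150,80),(4,255,255)),
 blue=((105,150,60),(120,255,255)),amber=((8,130,60),(28,255,255)))
def blobs(im,col,amin=15):
    m=cv2.inRange(cv2.cvtColor(im,cv2.COLOR_RGB2HSV),*map(np.array,HSV[col]))
    cs,_=cv2.findContours(m,cv2.RETR_EXTERNAL,cv2.CHAIN_APPROX_NONE); r=[]
    for c in cs:
        M=cv2.moments(c)
        if M['m00']>=amin: r.append((M['m00'],M['m10']/M['m00'],M['m01']/M['m00'],c))
    return sorted(r,key=lambda t:-t[0])
def move(P,yawdir=None):
    "shift in cm in tool axes to bring TCP to P; roll deg to bring tool y along yawdir"
    T=tool(); d=T[:3,:3].T@(np.array(P)-T[:3,3])*100; r=None
    if yawdir is not None:
        v=T[:3,:3].T@np.array([*yawdir,0]); r=np.degrees(np.arctan2(-v[0],v[1])); r=(r+90)%180-90
    return d.round(2),r
E
python3 - <<'E'
from h import *
t,ct=shot('top'); s,cs=shot('scene')
for n in HSV:
    for a,ci,cn in ((t,ct,'top'),(s,cs,'scene')):
        for b in blobs(a,n)[:4]:
            print(n,cn,b[0],round(b[1],1),round(b[2],1),*[onz(ci,b[1:3],z)[:2] for z in (.004,.0135,.125)])
b=blobs(t,'blue')[0]; print('tray',[onz(ct,p,.014)[:2] for p in cv2.boxPoints(cv2.minAreaRect(b[3]))])
cv2.imwrite('pics/c1.png',cv2.resize(t[115:315,180:440],None,fx=3,fy=3,interpolation=cv2.INTER_CUBIC)[:,:,::-1])
E
```

```text
green top 262.5 210.5 259.0 [0.4897 0.317 ] [0.489  0.3147] [0.48   0.2876]
green top 74.0 340.8 174.2 [ 0.7254 -0.0234] [ 0.723  -0.0232] [ 0.6943 -0.0217]
green top 23.5 102.7 116.9 [0.8764 0.6364] [0.8729 0.6318] [0.8315 0.5779]
green top 21.0 97.1 135.5 [0.8231 0.6473] [0.82   0.6427] [0.783  0.5878]
green scene 135.0 388.2 219.6 [0.4828 0.3213] [0.4919 0.3107] [0.5984 0.1856]
green scene 45.5 359.1 268.6 [0.5947 0.0828] [0.6027 0.0744] [ 0.6969 -0.0245]
green scene 20.5 525.0 200.8 [0.7119 0.7549] [0.7188 0.7401] [0.8002 0.5676]
green scene 19.0 537.3 208.7 [0.7667 0.7444] [0.7731 0.7298] [0.8485 0.5583]
violet top 279.5 219.7 291.6 [0.4047 0.2883] [0.4046 0.2862] [0.4028 0.2615]
violet scene 135.0 362.5 211.6 [0.3969 0.2929] [0.4068 0.2825] [0.5227 0.1606]
violet scene 34.0 265.9 4.9 [-1.9468  1.6659] [-1.915   1.6426] [-1.5422  1.3702]
red top 34.0 371.0 178.0 [ 0.7164 -0.1048] [ 0.714  -0.1041] [ 0.686  -0.0958]
red top 23.0 155.5 128.5 [0.8454 0.4873] [0.8421 0.4838] [0.8033 0.4424]
red top 22.0 150.3 147.2 [0.7921 0.4981] [0.7892 0.4945] [0.7548 0.4522]
red scene 21.0 334.5
[... 975 characters left out ...]
.6443] [0.3684 0.6396] [0.3697 0.585 ]
amber top 1115.5 17.8 175.9 [0.7056 0.8557] [0.7033 0.8495] [0.6762 0.7772]
amber top 482.0 35.9 156.9 [0.7599 0.8114] [0.7572 0.8055] [0.7255 0.7369]
amber top 330.0 136.3 257.0 [0.491  0.5145] [0.4902 0.5108] [0.4812 0.4671]
amber scene 11134.0 602.4 254.1 [1.0387 0.6819] [1.0426 0.6679] [1.0882 0.5033]
amber scene 7522.5 101.6 78.6 [-1.3642  0.1744] [-1.3378  0.1651] [-1.0289  0.0562]
amber scene 4243.5 565.7 57.2 [0.0276 2.3227] [0.041  2.2934] [0.1974 1.9489]
amber scene 3636.0 491.6 119.5 [0.2562 1.2177] [0.2674 1.1986] [0.3987 0.9753]
tray [array([ 0.581 , -0.2111]), array([ 0.5952, -0.3841]), array([ 0.3259, -0.3953]), array([ 0.3121, -0.2271])]
```

View pics/c1.png

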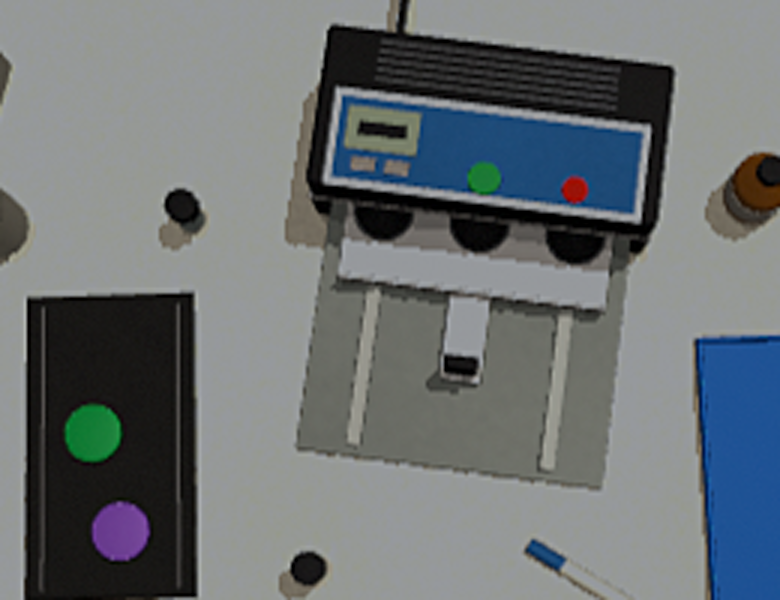

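The crop shows the carriage mostly in, with the tab at crop (460,365), which is (333,237) in full. The plate's front corners are at crop (297,448) and (602,488). START to STOP measures 75 mm, as specified.

```bash
python3 - <<'E'
from h import *
i=imaging.camera_info('top'); ct=(i['K'],i['k1'],i['T'])
f=lambda x,y,z: onz(ct,(180+(x-1)/3,115+(y-1)/3),z)
a,b=f(297,448,.008),f(602,488,.008); print(a,b,np.linalg.norm(a-b),np.degrees(np.arctan2(b[0]-a[0],a[1]-b[1])))
print('tab',f(460,365,.07)); S=f(484,178,.125);P=f(574,190,.125);print(S,P)
print('vial',f(309,567,.062),f(182,207,.062))
yd=(a-b)[:2]/np.linalg.norm((a-b)[:2]); xd=np.array([yd[1],-yd[0]]); print('yd',yd,'origin from plate',(a+b)[:2]/2+.16*xd,'from start',S[:2]-.072*xd)
print(tool()); print(move([*f(460,365,.07)[:2],.16],yd))
E
```

```text
[0.4797 0.1357 0.008 ] [ 0.4501 -0.131   0.008 ] 0.2683738617806492 -6.322316906096935
tab [ 0.5476 -0.0055  0.07  ]
[ 0.6948 -0.0223  0.125 ] [ 0.686  -0.0958  0.125 ]
vial [0.3771 0.1167 0.062 ] [0.681  0.2358 0.062 ]
yd [0.1101 0.9939] origin from plate [ 0.624  -0.0153] from start [ 0.6232 -0.0143]
[[-0.9461  0.3238 -0.0006  0.186 ]
 [ 0.3238  0.9461 -0.0009  0.5437]
 [ 0.0002 -0.0011 -1.      0.2527]
 [ 0.      0.      0.      1.    ]]
(array([-52.  , -40.25,   9.31]), np.float64(-12.572615709279262))
```

```bash
python3 -m pendant '[[-4,-3,0,-6],[-8,-6,0,-12.6],[-12,-9,0,-12.6],[-16,-12.4,0,-12.6],[-20,-15.5,0,-12.6],[-24,-18.6,0,-12.6],[-28,-21.7,0,-12.6],[-32,-24.8,0,-12.6],[-36,-27.9,0,-12.6],[-40,-31,0,-12.6],[-44,-34,0,-12.6],[-48,-37.2,0,-12.6]]' 0.7 && python3 -m pendant '[[0,0,0,0],[0,0,0,0],[0,0,0,0],[0,0,0,0]]'; python3 - <<'E'
from h import *
w,c=shot('wrist','w1'); print(tool()); print(move([.5476,-.0055,.07],[.1101,.9939]))
E
```

```text
time_s: 1.2
eef_pos: [0.4609, 0.1256, 0.2534]
eef_rot: [0.0, 0.055, 0.998, 0.0]
wrist_force: [0.2, 0.9, 0.6]
opening: 0.697
grasp_force: 0.0
time_s: 1.53
eef_pos: [0.4595, 0.1286, 0.2531]
eef_rot: [-0.0, 0.054, 0.999, 0.0]
wrist_force: [0.4, 0.6, -0.3]
opening: 0.702
grasp_force: 0.0
[[-0.9942  0.1077 -0.0005  0.4595]
 [ 0.1077  0.9942  0.0002  0.1288]
 [ 0.0005  0.0002 -1.      0.2532]
 [ 0.      0.      0.      1.    ]]
(array([-10.21, -12.41,  18.31]), np.float64(0.1358813923219344))
```

View pics/w1.png

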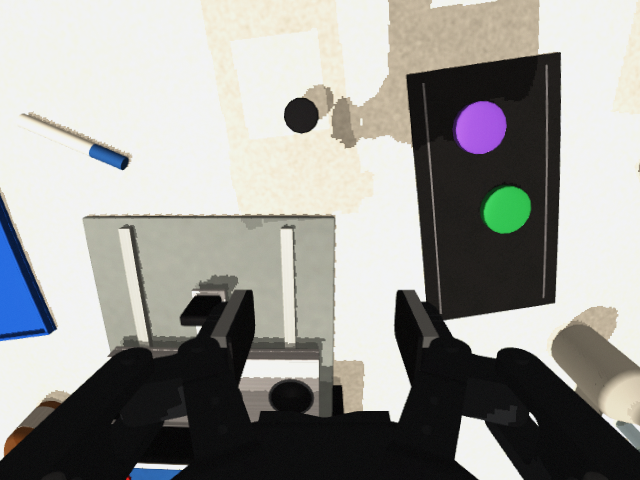

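The wrist view shows the fingertips, the tab at (205,305), violet (480,127), green (507,210) and a vial (301,115), all consistent with the measurements. Next is over the tab, down and grip.

```bash
python3 -m pendant '[[-3,-3.5,0,0],[-6,-7,0,0],[-9,-10.5,0,0],[-10.2,-12.4,0,0],[-10.2,-12.4,4,0],[-10.2,-12.4,8,0],[-10.2,-12.4,12,0],[-10.2,-12.4,15,0],[-10.2,-12.4,17,0],[-10.2,-12.4,18.4,0],[-10.2,-12.4,18.4,0],[-10.2,-12.4,18.4,0]]' && python3 -m pendant '[[0,0,0,0],[0,0,0,0],[0,0,0,0],[0,0,0,0],[0,0,0,0],[0,0,0,0]]' 0.2
```

```text
time_s: 2.58
eef_pos: [0.5474, -0.0054, 0.0689]
eef_rot: [-0.001, 0.054, 0.999, 0.0]
wrist_force: [0.5, 0.8, 1.1]
opening: 0.702
grasp_force: 0.0
time_s: 3.08
eef_pos: [0.5495, -0.0063, 0.0712]
eef_rot: [0.002, 0.055, 0.998, 0.0]
wrist_force: [-0.0, 4.5, 5.6]
opening: 0.334
grasp_force: 59.7
```

```bash
python3 -m pendant '[[1,0,0,0],[2.5,0,0,0],[4.5,0,0,0],[6.5,0,0,0],[8.5,0,0,0],[10,0,0,0],[11,0,0,0],[11.7,0,0,0],[12.3,0,0,0],[12.8,0,0,0],[13.1,0,0,0],[13.1,0,0,0]]'; python3 - <<'E'
from h import *
o=np.array([.6236,-.0148]);xd=np.array([.9939,-.1101]);p=tool()[:2,3]-o;print(p@xd,p@[.1101,.9939])
E
```

```text
time_s: 4.08
eef_pos: [0.4193, 0.0081, 0.0712]
eef_rot: [0.002, 0.055, 0.998, 0.0]
wrist_force: [-0.4, 7.4, 9.2]
opening: 0.336
grasp_force: 62.9
-0.2055812445110522 0.0002574740447908447
```

```bash
python3 -m pendant '[[0.2,0,0,0],[0.4,0,0,0],[0.6,0,0,0],[0.6,0,0,0]]';python3 -m pendant '[[0.2,0,0,0],[0.4,0,0,0],[0.6,0,0,0],[0.6,0,0,0]]'
```

```text
time_s: 4.42
eef_pos: [0.4182, 0.0082, 0.0714]
eef_rot: [0.008, 0.056, 0.998, 0.0]
wrist_force: [23.4, 7.8, -17.7]
opening: 0.329
grasp_force: 61.7
time_s: 4.75
eef_pos: [0.4173, 0.0081, 0.0721]
eef_rot: [0.014, 0.056, 0.998, 0.0]
wrist_force: [46.0, 10.1, -42.8]
opening: 0.336
grasp_force: 63.7
```

```bash
python3 -m pendant '[[-1.1,0,0,0],[-1.1,0,0,0]]' && python3 -m pendant '[[0,0,0,0],[0,0,0,0],[0,0,0,0],[0,0,-2,0],[0,0,-5,0],[0,0,-9,0],[-3,0,-13,0],[-7,0,-17,0],[-11,0,-18,0],[-15,0,-18,0],[-18.5,0,-18,0],[-19,0,-18,0]]' 0.7 &&  python3 -m pendant '[[0,0,0,0],[0,0,0,0],[0,0,0,0]]'; python3 - <<'E'
from h import *
w,c=shot('wrist','w2'); print(tool()); t,ct=shot('top')
o=np.array([.6236,-.0148]);xd=np.array([.9939,-.1101]);yd=np.array([.1101,.9939])
for k in (1,0,-1): print(proj(c,[*(o-.076*xd+.085*k*yd),.036]))
for n in('green','violet'):
  for b in blobs(t,n)[:1]: print(n,onz(ct,b[1:3],.0135))
E
```

```text
time_s: 4.92
eef_pos: [0.421, 0.0079, 0.0716]
eef_rot: [0.004, 0.055, 0.998, 0.001]
wrist_force: [2.0, 7.9, 14.7]
opening: 0.331
grasp_force: 70.7
time_s: 5.92
eef_pos: [0.6098, -0.0145, 0.25]
eef_rot: [0.002, 0.055, 0.998, -0.0]
wrist_force: [-1.1, -0.1, -0.7]
opening: 0.703
grasp_force: 0.0
time_s: 6.17
eef_pos: [0.6043, -0.0131, 0.2486]
eef_rot: [-0.001, 0.055, 0.998, 0.0]
wrist_force: [0.4, -0.7, -0.3]
opening: 0.699
grasp_force: 0.0
[[-0.994   0.1097 -0.0016  0.6042]
 [ 0.1097  0.994   0.0002 -0.013 ]
 [ 0.0016  0.     -1.      0.2489]
 [ 0.      0.      0.      1.    ]]
[420.6286 144.4939]
[326.1333 144.1382]
[231.6006 144.507 ]
green [0.489  0.3148 0.0135]
violet [0.4044 0.2864 0.0135]
```

View pics/w2.png

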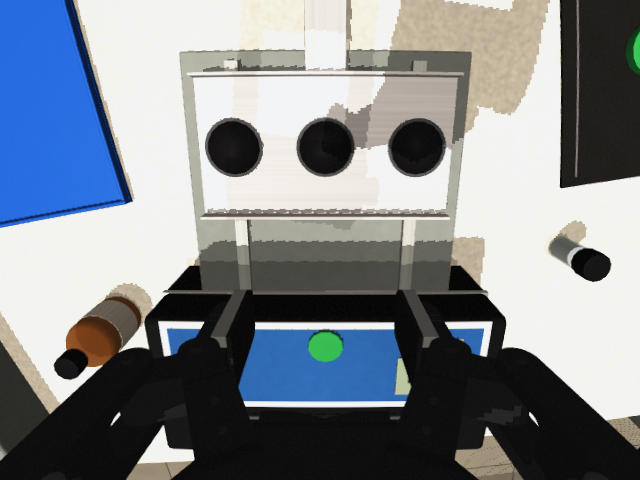

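The domes show clearly at (234,147), (326,147) and (417,147), matching the prediction. Next: exact centres from the dark foot circles.

```bash
cat >> h.py <<'E'
O=np.array([.6236,-.0148]);XD=np.array([.9939,-.1101]);YD=np.array([.1101,.9939])
def domes(im,c,row=None,th=75):
    g=cv2.cvtColor(im,cv2.COLOR_RGB2GRAY); m=(g<th).astype(np.uint8)
    cs,_=cv2.findContours(m,cv2.RETR_EXTERNAL,cv2.CHAIN_APPROX_NONE); r=[]
    for k in cs:
        if 1200<cv2.contourArea(k)<4500:
            e=cv2.fitEllipse(k)
            if min(e[1])/max(e[1])>.85: r.append((e,[onz(c,p[0],.024) for p in k]))
    return r
def circ(P):
    P=np.array(P)[:,:2]; A=np.c_[2*P,np.ones(len(P))]; s=np.linalg.lstsq(A,(P**2).sum(1),rcond=None)[0]
    return s[:2],np.sqrt(s[2]+s[:2]@s[:2])
E
python3 - <<'E'
from h import *
w,c=shot('wrist')
for e,P in domes(w,c):
    x,r=circ(P); d=x-O; print(np.array(e[0]),e[1],x,r,'unit',d@XD,d@YD)
b=[b for b in blobs(w,'green') if 250<b[1]<400][0]; print(onz(c,b[1:3],.125), 'expect',O+.072*XD)
T=tool(); print('lens view moves',move([.489+.056,.3148,.25]))
E
```

```text
[233.4379 146.7665] (50.501285552978516, 53.21461486816406) [ 0.5422 -0.0929] 0.02409701600691245 unit -0.07230268146552325 -0.08653525245858308
[416.4415 145.2003] (52.57667541503906, 56.202125549316406) [0.5597 0.0773] 0.025216328320666143 unit -0.073670107931631 0.08449868718664573
[325.7918 145.9085] (52.8622932434082, 55.66196060180664) [ 0.5513 -0.007 ] 0.025006615567586387 unit -0.07274545800088192 -0.00020390254795609155
[ 0.6957 -0.024   0.125 ] expect [ 0.6952 -0.0227]
lens view moves (array([ 9.51, 31.93, -0.06]), None)
```

```bash
python3 -m pendant '[[1,4,0,0],[2,8,0,0],[3.5,12,0,0],[5,16,0,0],[6,20,0,0],[7,24,0,0],[8.5,28,0,0],[9.5,32,0,0],[9.5,32,0,0],[9.5,32,0,0],[9.5,32,0,0]]' ; python3 - <<'E'
from h import *
w,c=shot('wrist','w3'); 
for n in('green','violet'):
  b=blobs(w,n)[0]
  print(n,b[0],b[1:3],cv2.fitEllipse(b[3])[1],onz(c,b[1:3],.0095))
  print(circ([onz(c,p[0],.0095) for p in b[3]]))
print(tool()[:3,3],move([.489,.3148,.06]))
E
```

```text
time_s: 7.23
eef_pos: [0.5458, 0.3151, 0.2494]
eef_rot: [0.0, 0.054, 0.999, -0.0]
wrist_force: [-0.0, 0.6, 0.5]
opening: 0.701
grasp_force: 0.0
green 2158.5 (316.78441819164544, 142.85769438653384) (51.92218017578125, 52.97050094604492) [0.4897 0.3126 0.0095]
(array([0.4901, 0.3125]), np.float64(0.02512044595529023))
violet 2567.0 (274.6375146084924, 50.865991429684456) (54.885948181152344, 59.5903205871582) [0.4035 0.2838 0.0095]
(array([0.4038, 0.2837]), np.float64(0.02520206780998564))
[0.5462 0.3143 0.2494] (array([ 5.69, -0.57, 18.94]), None)
```

View pics/w3.png

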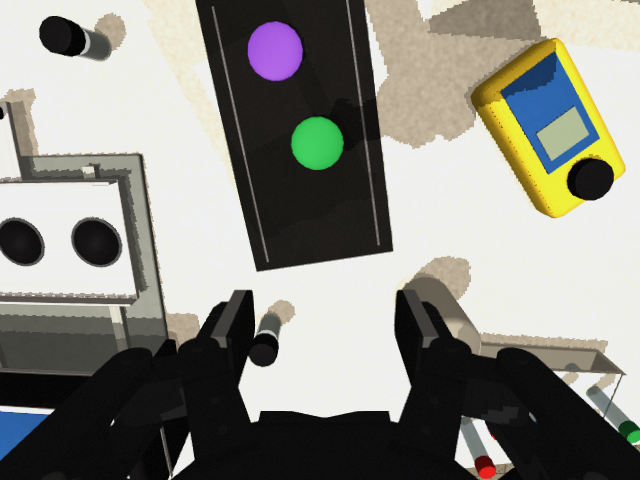

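Green is at (317,143) and violet at (275,51), with radius 25.1 mm as specified. The neighbourhood of both is clear. Going down over green.

```bash
python3 -m pendant '[[3,-0.4,3,0],[5.55,-0.8,6,0],[5.55,-0.8,10,0],[5.55,-0.8,14,0],[5.55,-0.8,17,0],[5.55,-0.8,19.5,0],[5.55,-0.8,20.9,0],[5.55,-0.8,21.4,0],[5.55,-0.8,21.4,0],[5.55,-0.8,21.4,0],[5.55,-0.8,21.4,0]]' 0.72;  python3 -m pendant '[[0,0,0.2,0],[0,0,0.4,0],[0,0,0.4,0]]'; python3 -m pendant '[[0,0,0.2,0],[0,0,0.4,0],[0,0,0.4,0]]'
```

```text
time_s: 8.2
eef_pos: [0.4918, 0.3133, 0.037]
eef_rot: [0.001, 0.055, 0.998, 0.001]
wrist_force: [-0.5, 0.3, 0.3]
opening: 0.725
grasp_force: 0.0
time_s: 8.45
eef_pos: [0.4905, 0.3135, 0.0317]
eef_rot: [0.0, 0.055, 0.998, 0.0]
wrist_force: [-0.5, -0.3, -0.3]
opening: 0.72
grasp_force: 0.0
time_s: 8.7
eef_pos: [0.49, 0.3134, 0.0268]
eef_rot: [-0.0, 0.055, 0.998, -0.0]
wrist_force: [-0.2, -0.4, -0.6]
opening: 0.717
grasp_force: 0.0
```

```bash
for k in 1 2 3; do python3 -m pendant '[[0,0,0.2,0],[0,0,0.2,0],[0,0,0.2,0]]'|grep -E "pos|wrist"; done
```

```text
eef_pos: [0.4902, 0.3134, 0.0251]
wrist_force: [-0.6, 0.9, 0.2]
eef_pos: [0.4902, 0.3134, 0.0231]
wrist_force: [-0.5, 0.9, -0.9]
eef_pos: [0.4902, 0.3134, 0.0211]
wrist_force: [1.2, 0.0, -0.0]
```

```bash
python3 -m pendant '[[0,0,-0.35,0],[0,0,-0.35,0]]'|grep pos; python3 -m pendant '[[0,0,0,0],[0,0,0,0],[0,0,0,0],[0,0,0,0],[0,0,0,0],[0,0,0,0]]' 0.5; python3 -c "
from h import *
print(ctrl.get_obs()['q'])"
```

```text
eef_pos: [0.4907, 0.3136, 0.0254]
time_s: 10.12
eef_pos: [0.4909, 0.3137, 0.0258]
eef_rot: [0.001, 0.055, 0.998, 0.0]
wrist_force: [-0.6, -1.1, 6.4]
opening: 0.552
grasp_force: 60.5
[ 0.365   0.4965  1.7148 -0.0001  0.9292 -1.096 ]
```

```bash
python3 -m pendant '[[0,0,0,0],[0,0,-0.1,0],[0,0,-0.1,0],[0,0,-0.1,7],[0,0,-0.1,14],[0,0,-0.1,21],[0,0,-0.1,28],[0,0,-0.1,35],[0,0,-0.1,42],[0,0,-0.1,49],[0,0,-0.1,56],[0,0,-0.1,60]]' 0.72|grep -E "pos|wrist|open"; python3 -m pendant '[[0,0,0,7],[0,0,0,14],[0,0,0,21],[0,0,0,28],[0,0,0,30],[0,0,0,30],[0,0,0,30]]'|grep -E "pos|wrist|rot"; python3 -m pendant '[[0,0,0,0],[0,0,0,0],[0,0,0,0],[0,0,0,0],[0,0,0,0],[0,0,0,0]]' 0.5; python3 -c "
from h import *
print(ctrl.get_obs()['q'])"
```

```text
eef_pos: [0.4901, 0.3133, 0.0255]
wrist_force: [0.2, -0.2, 0.1]
opening: 0.72
eef_pos: [0.4902, 0.3134, 0.0256]
eef_rot: [-0.0, 0.744, 0.668, -0.0]
wrist_force: [0.0, -0.6, 0.2]
time_s: 12.2
eef_pos: [0.4906, 0.3135, 0.0263]
eef_rot: [0.0, 0.745, 0.668, 0.0]
wrist_force: [-1.8, -1.3, 5.0]
opening: 0.555
grasp_force: 61.3
[ 0.365   0.4953  1.7151 -0.0001  0.9306  0.474 ]
```

```bash
python3 -m pendant '[[0,0,-1,0],[0,0,-3,0],[0,0,-6,-3],[-1,0.5,-8,-10],[-3,1.3,-8,-17],[-5,2.1,-8,-24],[-7.5,3.1,-8,-31],[-10,4.2,-8,-38],[-12.5,5.2,-8,-45],[-15,6.3,-8,-52],[-17.5,7.3,-8,-59],[-20,8.4,-8,-66]]'|grep -E "pos|wrist|open|gra"; python3 - <<'E'
from h import *
print(tool()); print(move([.5603,.0781,.07],YD))
E
```

```text
eef_pos: [0.5519, 0.1042, 0.1062]
wrist_force: [0.3, 0.9, -0.0]
opening: 0.556
grasp_force: 61.6
[[-0.8667  0.4987  0.0001  0.5519]
 [ 0.4987  0.8667  0.      0.1042]
 [-0.0001  0.0001 -1.      0.1062]
 [ 0.      0.      0.      1.    ]]
(array([-2.03, -1.85,  3.62]), np.float64(-23.59611020573233))
```

```bash
python3 -m pendant '[[-0.5,-0.5,0,-7],[-1,-1,0,-14],[-1.3,-1.3,0,-21],[-1.3,-1.3,0,-23.6],[-1.3,-1.3,0,-23.6],[-1.3,-1.3,0,-23.6]]'|grep -E "pos|open|gra"; python3 - <<'E'
from h import *
print(tool()); print(move([.5603,.0781,.062],YD))
E
```

```text
eef_pos: [0.5565, 0.0876, 0.106]
opening: 0.545
grasp_force: 61.6
[[-0.993   0.1183  0.0001  0.5565]
 [ 0.1183  0.993   0.0001  0.0876]
 [-0.      0.0001 -1.      0.106 ]
 [ 0.      0.      0.      1.    ]]
(array([-0.49, -0.9 ,  4.4 ]), np.float64(-0.47484162960462584))
```

```bash
python3 -m pendant '[[-0.3,-0.5,0,0],[-0.5,-0.9,0.5,0],[-0.5,-0.9,1.5,0],[-0.5,-0.9,2.5,0],[-0.5,-0.9,3.5,0],[-0.5,-0.9,4,0],[-0.5,-0.9,4.3,0],[-0.5,-0.9,4.3,0],[-0.5,-0.9,4.3,0]]'|grep -E "pos|wrist|open|gra"; for k in 1 2; do python3 -m pendant '[[0,0,0.1,0],[0,0,0.1,0],[0,0,0.1,0]]'|grep -E "pos|wrist"; done; python3 -c "
from h import *
print(move([.5603,.0781,.062],YD)); shot('wrist','w4')"
```

```text
eef_pos: [0.5604, 0.0782, 0.0626]
wrist_force: [0.6, 0.3, -0.1]
opening: 0.55
grasp_force: 61.6
eef_pos: [0.5608, 0.0781, 0.0622]
wrist_force: [0.3, -0.0, 0.5]
eef_pos: [0.5605, 0.0781, 0.0608]
wrist_force: [0.2, -0.5, -0.3]
(array([ 0.02, -0.  , -0.12]), np.float64(-0.3783467203035684))
```

View pics/w4.png

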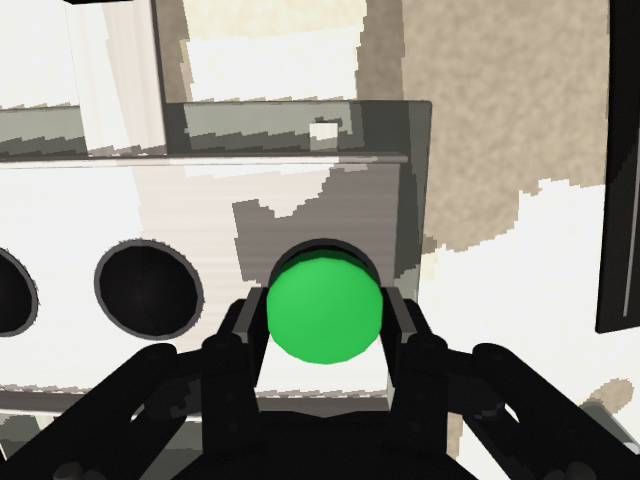

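The lens is in hand over dome 1, with the black dome rim evenly visible behind it at about (323,250). Lowering to contact.

```bash
for k in 1 2 3; do python3 -m pendant '[[0,0,0.1,0],[0,0,0.1,0],[0,0,0.1,0]]'|grep -E "pos|wrist"; done
```

```text
eef_pos: [0.5604, 0.0781, 0.0597]
wrist_force: [0.7, -0.3, 0.2]
eef_pos: [0.5604, 0.0781, 0.0587]
wrist_force: [0.5, -0.2, -0.9]
eef_pos: [0.5606, 0.0781, 0.0582]
wrist_force: [-1.4, 0.1, 3.6]
```

```bash
python3 -m pendant '[[0,0,0,0],[0,0,0,0],[0,0,0,0],[0,0,0,0]]' 0.62|grep -E "wrist|open";python3 -m pendant '[[0,0,0,0],[0,0,0,0],[0,0,-0.5,0],[0,0,-1.5,0],[0,0,-3.5,0],[0,0,-6.5,0],[-2,0,-10,0],[-5,0,-14,0],[-5,0,-17,0],[-5,0,-19,0],[-5,0,-19,0],[-5,0,-19,0]]' 0.72|grep -E "pos|wrist"; cat >> h.py <<'E'
def lens(im,c,n,z):
    b=blobs(im,n,800)[0]; x,r=circ([onz(c,p[0],z) for p in b[3]]); e=cv2.fitEllipse(b[3])
    return x,r,np.array(b[1:3]),e[1]
E
python3 - <<'E'
from h import *
w,c=shot('wrist','w5')
print(lens(w,c,'green',.0425)); print([(circ(P)) for e,P in domes(w,c)])
x=lens(w,c,'green',.0425)[0]-O; print(x@XD,x@YD)
t,ct=shot('top'); b=blobs(t,'violet')[0]; print(onz(ct,b[1:3],.0135), tool()[:3,3])
print(move([.4043+.056,.2847,.25]))
E
```

```text
wrist_force: [0.5, 0.3, -0.5]
opening: 0.617
eef_pos: [0.611, 0.0722, 0.2504]
wrist_force: [-0.3, -0.3, -0.7]
(array([0.5589, 0.0769]), np.float64(0.02472934067199639), array([324.0302, 147.3218]), (55.89189147949219, 56.895751953125))
[(array([ 0.5421, -0.0936]), np.float64(0.024131433848700083)), (array([ 0.5516, -0.0083]), np.float64(0.02406719864747824))]
-0.0743571960049473 0.08403496791093554
[0.4052 0.2887 0.0135] [0.6092 0.0724 0.2469]
(array([17.27, 19.35, -0.28]), None)
```

View pics/w5.png

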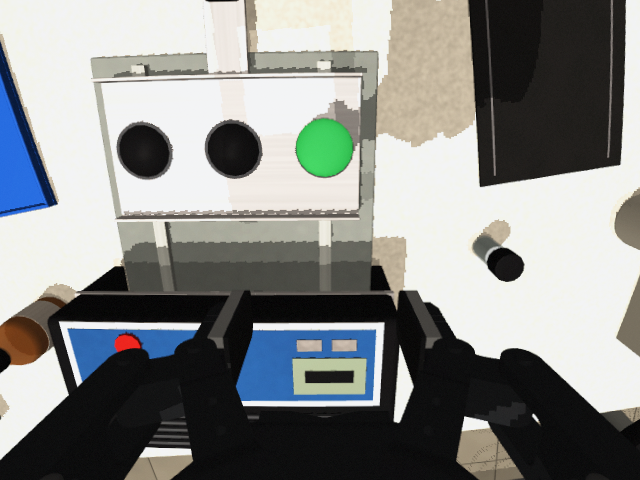

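Green sits centred on dome 1 at (324,147), within 1 mm. Going to view violet.

```bash
python3 -m pendant '[[2,2.2,0,0],[4.5,5,0,0],[7,7.8,0,0],[9.5,10.6,0,0],[12,13.4,0,0],[14.5,16.2,0,0],[17,19,0,0],[17.3,19.4,0,0],[17.3,19.4,0,0],[17.3,19.4,0,0]]'|grep -E "pos|wrist"; python3 - <<'E'
from h import *
w,c=shot('wrist')
x,*r=lens(w,c,'violet',.0095); print(x,r,tool()[:3,3]); print(move([x[0]+.0005,x[1]+.001,.028],YD))
E
```

```text
eef_pos: [0.4604, 0.2848, 0.2467]
wrist_force: [1.2, -0.6, 0.4]
[0.4053 0.2841] [np.float64(0.025222233587472206), array([318.6066, 143.8241]), (52.679481506347656, 53.31436538696289)] [0.461  0.2843 0.2469]
(array([ 5.48, -0.53, 21.9 ]), np.float64(-0.3884033559030371))
```

```bash
python3 -m pendant '[[3,-0.3,3,0],[5.5,-0.5,6,0],[5.5,-0.5,10,0],[5.5,-0.5,14,0],[5.5,-0.5,17,0],[5.5,-0.5,19.5,0],[5.5,-0.5,21,0],[5.5,-0.5,21.7,0],[5.5,-0.5,22.1,0],[5.5,-0.5,22.1,0],[5.5,-0.5,22.1,0],[5.5,-0.5,22.1,0]]' 0.72 |grep -E "pos|wrist"; python3 -m pendant '[[0,0,0,0],[0,0,0,0],[0,0,0,0],[0,0,0,0],[0,0,0,0],[0,0,0,0]]' 0.5;  python3 -m pendant '[[0,0,0,0],[0,0,0,0],[0,0,0,0],[0,0,0,7],[0,0,0,14],[0,0,0,21],[0,0,0,28],[0,0,0,35],[0,0,0,42],[0,0,0,49],[0,0,0,56],[0,0,0,60]]' 0.72|grep -E "pos|wrist|open"; python3 -m pendant '[[0,0,0,7],[0,0,0,14],[0,0,0,21],[0,0,0,28],[0,0,0,30],[0,0,0,30],[0,0,0,30]]'|grep -E "pos|wrist|rot"; python3 -m pendant '[[0,0,0,0],[0,0,0,0],[0,0,0,0],[0,0,0,0],[0,0,0,0],[0,0,0,0]]' 0.5
```

```text
eef_pos: [0.407, 0.2868, 0.028]
wrist_force: [-0.0, 0.5, -0.2]
time_s: 19.57
eef_pos: [0.4067, 0.2869, 0.0286]
eef_rot: [0.001, 0.058, 0.998, 0.0]
wrist_force: [-2.6, -1.6, 10.7]
opening: 0.548
grasp_force: 59.8
eef_pos: [0.4056, 0.2866, 0.0268]
wrist_force: [0.5, 0.2, -0.5]
opening: 0.72
eef_pos: [0.4056, 0.2866, 0.0267]
eef_rot: [-0.0, 0.747, 0.665, -0.0]
wrist_force: [1.1, 0.5, -0.9]
time_s: 21.65
eef_pos: [0.4058, 0.2867, 0.0274]
eef_rot: [0.0, 0.747, 0.665, -0.0]
wrist_force: [-2.7, -0.6, 7.2]
opening: 0.549
grasp_force: 60.2
```

```bash
python3 -m pendant '[[0,0,-1,0],[0,0,-3,0],[0,0,-6,0],[-1,0.5,-9,-7],[-3,1.5,-9,-14],[-6,3,-9,-21],[-9,4.5,-9,-28],[-12,6,-9,-35],[-15,7.5,-9,-42],[-18,9,-9,-49],[-21,10.5,-9,-56],[-24,12,-9,-63]]'|grep -E "pos|wrist|open|gra";  python3 -m pendant '[[-1.5,2.5,0,-7],[-3,5,0,-14],[-4.5,7,0,-21],[-5.5,9,0,-27],[-5.5,9,0,-27],[-5.5,9,0,-27],[-5.5,9,0,-27]]'|grep -E "pos|wrist|open|gra"; python3 - <<'E'
from h import *
print(tool()); print(move([.5432,-.0918,.063],YD))
E
```

```text
eef_pos: [0.4968, 0.0341, 0.1175]
wrist_force: [1.3, -0.0, -0.6]
opening: 0.549
grasp_force: 61.8
eef_pos: [0.5931, 0.0757, 0.1166]
wrist_force: [-0.2, -0.8, -0.9]
opening: 0.548
grasp_force: 61.8
[[-0.9868  0.162  -0.0014  0.5931]
 [ 0.162   0.9868 -0.0001  0.0757]
 [ 0.0014 -0.0003 -1.      0.1166]
 [ 0.      0.      0.      1.    ]]
(array([  2.21, -17.34,   5.37]), np.float64(-3.0019196502732797))
```

```bash
python3 -m pendant '[[0.5,-3,0,-3],[0.9,-6.5,0,-3],[1.3,-10,0,-3],[1.7,-13.5,0,-3],[2.1,-16,0,-3],[2.2,-17.3,0,-3],[2.2,-17.3,0,-3],[2.2,-17.3,0,-3],[2.2,-17.3,0,-3]]'|grep -E "pos|wrist|open|gra"; python3 - <<'E'
from h import *
print(tool()); print(move([.5432,-.0918,.063],YD))
E
```

```text
eef_pos: [0.5443, -0.0906, 0.1169]
wrist_force: [-0.6, 0.4, -0.1]
opening: 0.548
grasp_force: 61.9
[[-0.994   0.1094 -0.      0.5443]
 [ 0.1094  0.994   0.0005 -0.0906]
 [ 0.0001  0.0005 -1.      0.1169]
 [ 0.      0.      0.      1.    ]]
(array([ 0.1 , -0.14,  5.39]), np.float64(0.03889721500713961))
```

```bash
python3 -m pendant '[[0.1,-0.1,0.5,0],[0.1,-0.1,1.5,0],[0.1,-0.1,3,0],[0.1,-0.1,4,0],[0.1,-0.1,4.8,0],[0.1,-0.1,5.3,0],[0.1,-0.1,5.5,0],[0.1,-0.1,5.5,0],[0.1,-0.1,5.5,0]]'|grep -E "pos|wrist|open|gra"; for k in 1 2 3; do python3 -m pendant '[[0,0,0.1,0],[0,0,0.1,0],[0,0,0.1,0]]'|grep -E "pos|wrist"; done
```

```text
eef_pos: [0.5437, -0.0925, 0.062]
wrist_force: [-0.8, -0.2, -0.2]
opening: 0.549
grasp_force: 61.9
eef_pos: [0.5436, -0.0925, 0.0612]
wrist_force: [-0.1, -0.3, 0.1]
eef_pos: [0.5433, -0.0924, 0.0598]
wrist_force: [-0.1, 0.2, -0.3]
eef_pos: [0.5436, -0.0924, 0.0593]
wrist_force: [-1.5, 0.0, 5.2]
```

```bash
python3 -m pendant '[[0,0,0,0],[0,0,0,0],[0,0,0,0],[0,0,0,0]]' 0.62|grep -E "wrist|open";python3 -m pendant '[[0,0,0,0],[0,0,0,0],[0,0,-0.5,0],[0,0,-1.5,0],[0,0,-3.5,0],[0,0,-6.5,0],[-2,3,-10,0],[-5,6,-14,0],[-5,8.5,-17,0],[-5,8.5,-19,0],[-5,8.5,-19,0],[-5,8.5,-19,0]]' 0.72|grep -E "pos|wrist";python3 -m pendant '[[0,0,0,0],[0,0,0,0]]' >/dev/null
python3 - <<'E'
from h import *
w,c=shot('wrist','w6')
for e,P in domes(w,c): d=circ(P); print('dome',d,(d[0]-O)@XD,(d[0]-O)@YD)
for n in('green','violet'):
    x,*r=lens(w,c,n,.0425); print(n,x,r,(x-O)@XD,(x-O)@YD)
E
```

```text
wrist_force: [-0.1, -0.3, 0.4]
opening: 0.619
eef_pos: [0.6041, -0.0127, 0.2529]
wrist_force: [1.4, -0.3, -0.8]
dome (array([0.5599, 0.0779]), np.float64(0.024638668900889473)) -0.07355012622937718 0.08513631283952135
dome (array([ 0.5504, -0.007 ]), np.float64(0.024956819240339333)) -0.07357209878649054 -0.0002703448324122696
green [0.5205 0.0516] [np.float64(0.024057531336508602), array([391.0114, 107.7212]), (55.75349807739258, 58.928131103515625)] -0.10980916360961909 0.05459900883734791
violet [ 0.5418 -0.0948] [np.float64(0.024880653044826992), array([227.1129, 152.1535]), (54.96908950805664, 57.944664001464844)] -0.07245523340843547 -0.08852758385242374
```

View pics/w6.png

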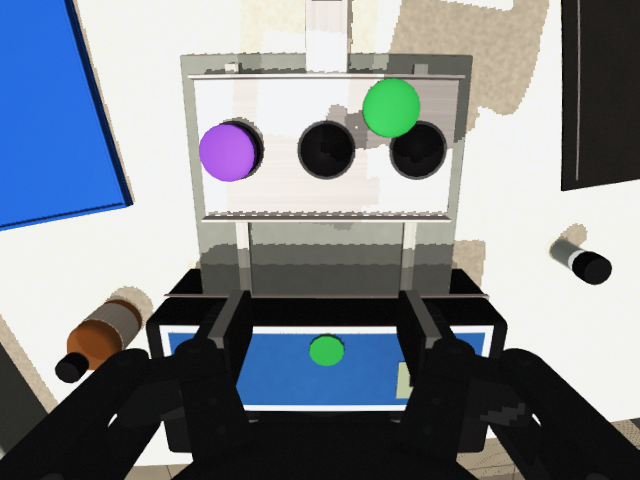

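Green has been knocked off its dome. It now lies at (391,108) between dome 1 and the front flange. Violet (227,152) sits about 2.5 mm off toward -y, which matches a roughly 2 mm wrist camera bias that I can now correct. Re-placing violet first.

```bash
python3 - <<'E'
from h import *
print(tool()[:3,3]); print(move([.5436,-.0924,.0605],YD))
E
```

```text
[ 0.6012 -0.0138  0.2471]
(array([ 4.8 , -8.45, 18.68]), np.float64(-0.0013374799781473712))
```

```bash
python3 -m pendant '[[2,-3,1,0],[4,-6,3,0],[4.8,-8.4,6,0],[4.8,-8.4,10,0],[4.8,-8.4,13,0],[4.8,-8.4,15.5,0],[4.8,-8.4,17,0],[4.8,-8.4,18,0],[4.8,-8.4,18.5,0],[4.8,-8.4,18.5,0],[4.8,-8.4,18.5,0]]' 0.72|grep -E "pos|wrist"; python3 -m pendant '[[0,0,0,0],[0,0,0,0],[0,0,0,0],[0,0,0,0],[0,0,0,0],[0,0,0,0]]' 0.5|grep -E "pos|wrist|open|gra"; python3 -m pendant '[[0,0,-0.3,0],[0,0,-0.6,0],[0,0,-0.6,0],[0,0,-0.6,0]]'|grep -E "pos|wrist|gra"; python3 -c "
from h import *
print(move([.5428,-.0897,.062],YD)); shot('wrist','w7')"
```

```text
eef_pos: [0.5458, -0.0919, 0.0643]
wrist_force: [0.8, 0.5, -0.5]
eef_pos: [0.5465, -0.0916, 0.0651]
wrist_force: [0.8, 3.2, 6.4]
opening: 0.498
grasp_force: 3.4
eef_pos: [0.5455, -0.0918, 0.07]
wrist_force: [0.5, 0.9, -0.2]
grasp_force: 0.0
(array([0.29, 0.18, 0.8 ]), np.float64(0.04770075590028))
```

View pics/w7.png

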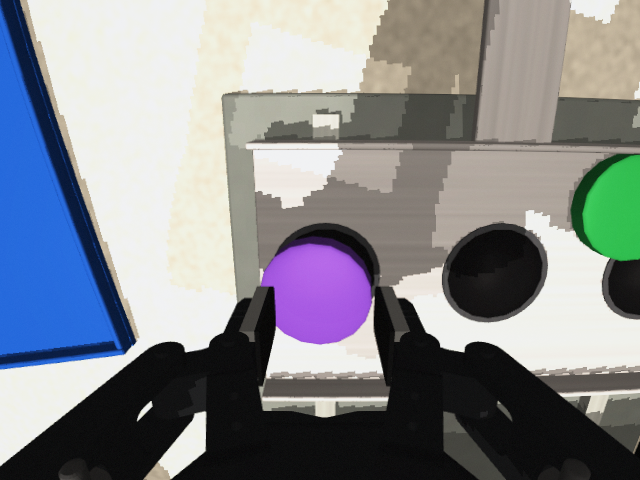

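The pads closed too high and slipped over the top. The lens is still on the dome at (317,290). Opening, going lower, and regripping.

```bash
python3 -m pendant '[[0,0,0,0],[0,0,0,0],[0,0,0,0],[0,0,0.3,0],[0,0,0.7,0],[0,0,0.95,0],[0,0,0.95,0],[0,0,0.95,0]]' 0.72|grep -E "pos|wrist";  python3 -m pendant '[[0,0,0,0],[0,0,0,0],[0,0,0,0],[0,0,0,0],[0,0,0,0],[0,0,0,0]]' 0.5|grep -E "pos|wrist|open|gra"; python3 -m pendant '[[0,0,-0.3,0],[0,0,-0.6,0],[0,0,-0.6,0],[0,0,-0.6,0]]'|grep -E "pos|wrist|gra"; python3 -c "
from h import *
w,c=shot('wrist','w8');print(move([.5428,-.0897,.062],YD),lens(w,c,'violet',.0475)[0])"
```

```text
eef_pos: [0.5451, -0.0915, 0.0598]
wrist_force: [-0.3, 0.1, 0.6]
eef_pos: [0.5457, -0.0919, 0.0605]
wrist_force: [-0.5, -1.9, 2.2]
opening: 0.496
grasp_force: 0.9
eef_pos: [0.5455, -0.0915, 0.0665]
wrist_force: [0.6, -0.3, -0.0]
grasp_force: 0.0
(array([0.28, 0.15, 0.44]), np.float64(0.044870239097249964)) [ 0.5341 -0.1108]
```

View pics/w8.png

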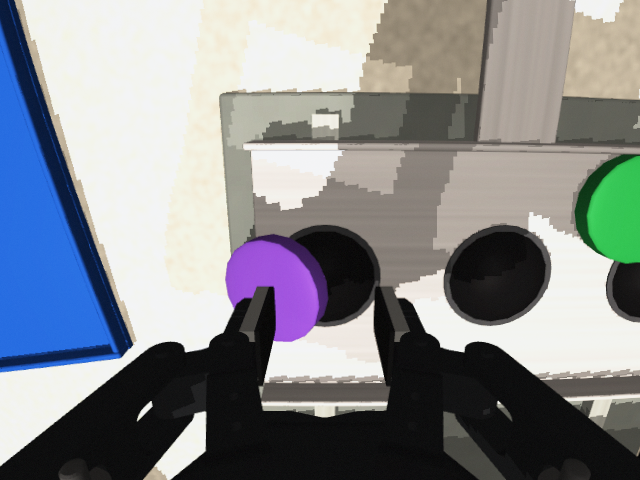

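Violet has slid off to the -y side of dome 3, tilted at (275,288). Raising straight up to look.

```bash
python3 -m pendant '[[0,0,-1,0],[0,0,-3,0],[0,0,-6,0],[-2,0,-9,0],[-4,0,-10,0],[-5,0,-11,0],[-5,0,-11,0],[-5,0,-11,0]]' 0.72|grep -E "pos|wrist"; python3 - <<'E'
from h import *
w,c=shot('wrist','w9'); s,cs=shot('scene')
for n in('green','violet'):
    x,*r=lens(w,c,n,.036); print(n,x,r,(x-O)@XD,(x-O)@YD); b=blobs(s,n,60)[0]; print(b[:3],onz(cs,b[1:3],.036), tri(c,r[1],cs,b[1:3]))
p=[int(v) for v in proj(cs,[.5428,-.0897,.036])]
cv2.imwrite('pics/s9.png',cv2.resize(s[p[1]-40:p[1]+40,p[0]-40:p[0]+60],None,fx=6,fy=6,interpolation=cv2.INTER_CUBIC)[:,:,::-1])
E
```

```text
eef_pos: [0.5953, -0.0971, 0.1768]
wrist_force: [-0.5, 0.0, 0.1]
green [0.5206 0.0522] [np.float64(0.025451110797491752), array([527.5122, 101.4078]), (68.60337829589844, 78.33690643310547)] -0.10976833735534539 0.05527789123738555
(160.5, 333.1422637590862, 252.83904465212876) [0.5237 0.049  0.036 ] (array([0.5198, 0.0534, 0.032 ]), np.float64(0.001458794624883017))
violet [ 0.5397 -0.1148] [np.float64(0.024350274918032832), array([292.6708, 153.9901]), (66.47745513916016, 71.73775482177734)] -0.07237940767216793 -0.10866362640688722
(226.0, 291.39011799410025, 281.22271386430674) [ 0.5409 -0.1158  0.036 ] (array([ 0.5393, -0.1148,  0.0344]), np.float64(0.0003184427417933465))
```

View pics/w9.png

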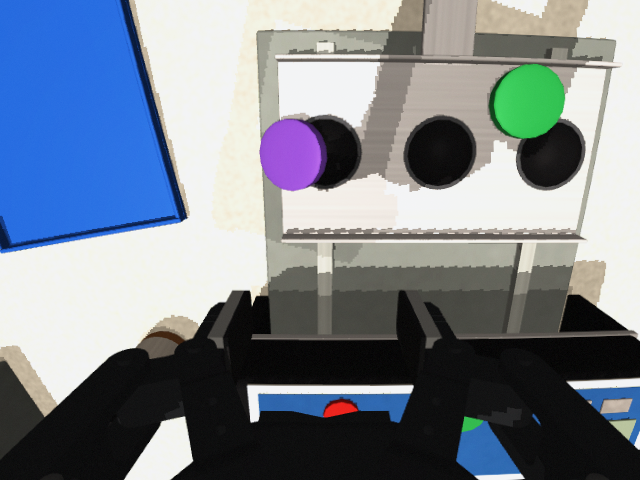

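View pics/s9.png

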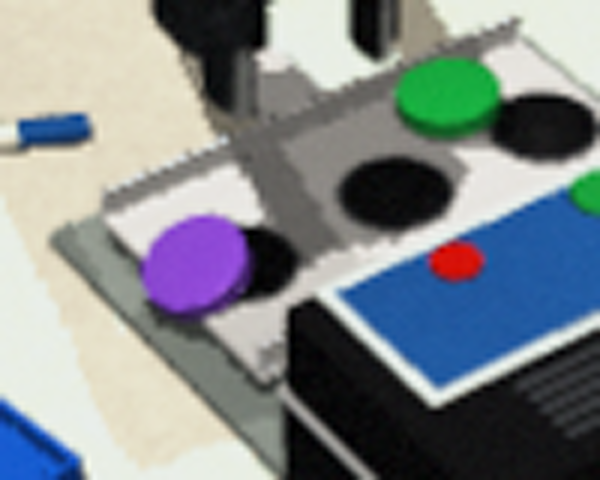

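The wrist crop shows violet tilted about 23° on the -y side of dome 3 at (293,154), overhanging the plate edge. Green lies flat on the plate at (528,101) near the front flange. I'll pick violet up with the fingers along unit x, take it back to the mat and re-square it. One view is left, so I'll work from numbers.

```bash
python3 -m pendant '[[0,0,0,7],[0,0,0,14],[0,0,0,21],[0,0,0,28],[0,0,0,35],[0,0,0,42],[0,0,0,49],[0,0,0,56],[0,0,0,63],[0,0,0,70],[0,0,0,77],[0,0,0,84]]' 0.76|grep -E "pos"; python3 -m pendant '[[0,0,0,6],[0,0,0,6],[0,0,0,6]]'|grep -E "pos"; python3 - <<'E'
from h import *
print(tool()); print(move([.5416,-.1099,.0505],XD))
E
```

```text
eef_pos: [0.5935, -0.0966, 0.1748]
eef_pos: [0.594, -0.0968, 0.1752]
[[ 0.1063  0.9943 -0.0021  0.594 ]
 [ 0.9943 -0.1063  0.0008 -0.0968]
 [ 0.0005 -0.0022 -1.      0.1752]
 [ 0.      0.      0.      1.    ]]
(array([-1.87, -5.05, 12.48]), np.float64(0.22042695101512777))
```

```bash
python3 -m pendant '[[-1,-3,0,0],[-1.9,-5.05,0,0],[-1.9,-5.05,0,0],[-1.9,-5.05,3,0],[-1.9,-5.05,6,0],[-1.9,-5.05,8,0],[-1.9,-5.05,8.5,0],[-1.9,-5.05,8.5,0]]'|grep -E "pos|wrist";python3 -m pendant '[[0,0,1,0],[0,0,2,0],[0,0,3,0],[0,0,3.6,0],[0,0,4,0],[0,0,4,0],[0,0,4,0]]'|grep -E "pos|wrist|open"
```

```text
eef_pos: [0.5415, -0.1098, 0.0894]
wrist_force: [0.1, 0.3, -0.1]
eef_pos: [0.5428, -0.1104, 0.0512]
wrist_force: [-0.7, -0.2, 0.4]
opening: 0.758
```

```bash
python3 -m pendant '[[0,0,0,0],[0,0,0,0],[0,0,0,0],[0,0,0,0],[0,0,0,0],[0,0,0,0],[0,0,0,0]]' 0.5|grep -E "pos|wrist|open|gra"; python3 -m pendant '[[0,0,-0.5,0],[0,0,-1,0],[0,0,-1,0],[0,0,-1,0]]'|grep -E "pos|wrist|open|gra"
```

```text
eef_pos: [0.5435, -0.1108, 0.0522]
wrist_force: [-0.8, -0.0, 5.8]
opening: 0.549
grasp_force: 61.0
eef_pos: [0.5431, -0.1105, 0.0617]
wrist_force: [-0.1, -0.5, -0.4]
opening: 0.545
grasp_force: 61.5
```

```bash
python3 -m pendant '[[0,0,-1.5,0],[0,0,-4,0],[1,-0.4,-7,0],[4,-1.5,-7,0],[8,-3,-7,0],[12,-4.4,-7,0],[16,-5.9,-7,0],[20,-7.4,-7,0],[24,-8.8,-7,0],[28,-10.3,-7,0],[32,-11.8,-7,0],[36,-13.2,-7,0]]'|grep -E "pos|open|gra"; python3 -m pendant '[[2,-0.7,0,0],[3.7,-1.4,2,0],[3.7,-1.4,5,0],[3.7,-1.4,7.5,0],[3.7,-1.4,8.5,0],[3.7,-1.4,9,0],[3.7,-1.4,9,0],[3.7,-1.4,9,0]]'|grep -E "pos|wrist|open|gra"
```

```text
eef_pos: [0.4516, 0.2564, 0.1312]
opening: 0.552
grasp_force: 61.7
eef_pos: [0.4437, 0.2929, 0.0422]
wrist_force: [0.1, -0.8, 0.3]
opening: 0.551
grasp_force: 61.7
```

```bash
for k in 1 2 3 4; do python3 -m pendant '[[0,0,0.2,0],[0,0,0.3,0],[0,0,0.3,0]]'|grep -E "pos|wrist"; done
```

```text
eef_pos: [0.4435, 0.293, 0.0391]
wrist_force: [-0.2, 0.6, 0.2]
eef_pos: [0.4437, 0.2935, 0.0361]
wrist_force: [0.7, 1.4, 5.0]
eef_pos: [0.444, 0.2945, 0.0342]
wrist_force: [-3.4, 3.8, 14.2]
eef_pos: [0.4444, 0.2953, 0.032]
wrist_force: [-5.1, 7.1, 20.1]
```

```bash
for k in 1 2; do python3 -m pendant '[[0,0,0.2,0],[0,0,0.3,0],[0,0,0.3,0]]'|grep -E "pos|wrist"; done; python3 -m pendant '[[0,0,0,0],[0,0,0,0],[0,0,0,0],[0,0,0,0]]' 0.72|grep -E "pos|wrist"; python3 -m pendant '[[0,0,-3,0],[-2,0,-7,0],[-5,-1,-11,0],[-5,-2,-15,0],[-5,-2,-19,0],[-5,-2,-21,0],[-5,-2,-21,0],[-5,-2,-21,0]]' |grep pos; python3 - <<'E'
from h import *
w,c=shot('wrist','w10'); x,*r=lens(w,c,'violet',.0095); print(x,r)
print(r[1],tool()[:3,3])
E
```

```text
eef_pos: [0.446, 0.2953, 0.0297]
wrist_force: [-1.1, 5.8, 18.9]
eef_pos: [0.4465, 0.2957, 0.027]
wrist_force: [-1.1, 8.2, 19.2]
eef_pos: [0.4422, 0.2926, 0.0227]
wrist_force: [0.1, 0.9, -0.4]
eef_pos: [0.4184, 0.2455, 0.235]
[0.4417 0.2891] [np.float64(0.025260137036572775), array([344.1216, 151.407 ]), (54.02363204956055, 54.7476692199707)]
[344.1216 151.407 ] [0.4173 0.2452 0.233 ]
```

Violet lies flat on the mat (circular blob, r 25.3 mm) at (344,151) in the wrist view. Squaring it again in both directions.

```bash
python3 - <<'E'
from h import *
print(move([.4437,.2876,.0263],XD))
E
```

```text
(array([ 4.5 ,  2.16, 20.67]), np.float64(0.036484471690073406))
```

```bash
python3 -m pendant '[[2,1,3,0],[4.5,2.15,6,0],[4.5,2.15,10,0],[4.5,2.15,14,0],[4.5,2.15,17,0],[4.5,2.15,19,0],[4.5,2.15,20.2,0],[4.5,2.15,20.6,0],[4.5,2.15,20.6,0],[4.5,2.15,20.6,0],[4.5,2.15,20.6,0]]' 0.74 |grep -E "pos|wrist"; python3 -m pendant '[[0,0,0,0],[0,0,0,0],[0,0,0,0],[0,0,0,0],[0,0,0,0],[0,0,0,0]]' 0.5|grep -E "pos|wrist|open";  python3 -m pendant '[[0,0,0,0],[0,0,0,0],[0,0,0,0],[0,0,0,-7],[0,0,0,-14],[0,0,0,-21],[0,0,0,-28],[0,0,0,-35],[0,0,0,-42],[0,0,0,-49],[0,0,0,-56],[0,0,0,-60]]' 0.72|grep -E "pos|wrist|open"; python3 -m pendant '[[0,0,0,-7],[0,0,0,-14],[0,0,0,-21],[0,0,0,-28],[0,0,0,-30],[0,0,0,-30],[0,0,0,-30]]'|grep -E "pos|wrist|rot"; python3 -m pendant '[[0,0,0,0],[0,0,0,0],[0,0,0,0],[0,0,0,0],[0,0,0,0],[0,0,0,0]]' 0.5; python3 -m pendant '[[0,0,-1,0],[0,0,-4,0],[0,0,-8,0],[0,0,-9,0],[0,0,-9,0]]' | grep -E "pos|open|gra"; python3 - <<'E'
from h import *
print(move([.5428,-.0897,.063],YD))
E
```

```text
eef_pos: [0.4449, 0.2882, 0.0287]
wrist_force: [-0.1, -0.2, 0.4]
eef_pos: [0.445, 0.2883, 0.0295]
wrist_force: [-2.5, -1.2, 9.3]
opening: 0.542
eef_pos: [0.4437, 0.2878, 0.0273]
wrist_force: [0.1, -0.1, 0.4]
opening: 0.719
eef_pos: [0.4438, 0.2878, 0.0273]
eef_rot: [0.0, 0.056, 0.998, -0.0]
wrist_force: [0.2, -0.3, -0.5]
time_s: 42.28
eef_pos: [0.4439, 0.2879, 0.028]
eef_rot: [0.0, 0.055, 0.998, 0.0]
wrist_force: [-2.2, -1.4, 6.7]
opening: 0.55
grasp_force: 60.3
eef_pos: [0.4467, 0.289, 0.1218]
opening: 0.544
grasp_force: 61.7
(array([-13.67, -36.6 ,   5.85]), np.float64(0.020619111103329146))
```

```bash
python3 -m pendant '[[-1,-3,0,0],[-2.5,-6.5,0,0],[-4,-10,0,0],[-5.3,-13.5,0,0],[-6.6,-17,0,0],[-7.9,-20.5,0,0],[-9.2,-24,0,0],[-10.5,-27.5,0,0],[-11.8,-31,0,0],[-12.8,-34,0,0],[-13.4,-36,0,0],[-13.6,-36.5,0,0]]'| grep -E "pos|open|gra"; python3 -m pendant '[[0,0,0,0],[0,0,0,0],[0,0,0,0]]'| grep -E "pos|open|gra"; python3 - <<'E'
from h import *
print(move([.5428,-.0897,.063],YD))
E
```

```text
eef_pos: [0.5391, -0.0933, 0.1165]
opening: 0.545
grasp_force: 61.8
eef_pos: [0.5383, -0.0884, 0.1166]
opening: 0.549
grasp_force: 61.8
(array([-0.47, -0.08,  5.36]), np.float64(0.09655801313643053))
```

```bash
python3 -m pendant '[[-0.4,-0.1,0.5,0],[-0.45,-0.1,1.5,0],[-0.45,-0.1,3,0],[-0.45,-0.1,4,0],[-0.45,-0.1,4.6,0],[-0.45,-0.1,5.2,0],[-0.45,-0.1,5.3,0],[-0.45,-0.1,5.3,0],[-0.45,-0.1,5.3,0]]'|grep -E "pos|wrist|open|gra"; for k in 1 2 3; do python3 -m pendant '[[0,0,0.1,0],[0,0,0.1,0],[0,0,0.1,0]]'|grep -E "pos|wrist"; done
```

```text
eef_pos: [0.5438, -0.0915, 0.0646]
wrist_force: [0.0, -0.8, -0.4]
opening: 0.543
grasp_force: 61.8
eef_pos: [0.5437, -0.0915, 0.0637]
wrist_force: [-0.2, 0.1, -0.9]
eef_pos: [0.5434, -0.0914, 0.0623]
wrist_force: [-0.3, -0.1, -0.7]
eef_pos: [0.5434, -0.0913, 0.0612]
wrist_force: [0.6, -0.4, -0.0]
```

```bash
python3 -m pendant '[[0.05,0.16,0,0],[0.05,0.16,0,0],[0.05,0.16,0,0]]'|grep -E "pos|wrist"; for k in 1 2; do python3 -m pendant '[[0,0,0.1,0],[0,0,0.1,0],[0,0,0.1,0]]'|grep -E "pos|wrist"; done
```

```text
eef_pos: [0.5431, -0.0896, 0.0613]
wrist_force: [0.4, -0.3, -0.7]
eef_pos: [0.5431, -0.0897, 0.0602]
wrist_force: [-0.1, -0.2, -0.3]
eef_pos: [0.5434, -0.0898, 0.0598]
wrist_force: [-2.8, 0.6, 4.9]
```

Contact at the expected height. Releasing, then viewing.

```bash
python3 -m pendant '[[0,0,0,0],[0,0,0,0],[0,0,0,0],[0,0,0,0]]' 0.62|grep -E "wrist|open";python3 -m pendant '[[0,0,0,0],[0,0,0,0],[0,0,-0.5,0],[0,0,-1.5,0],[0,0,-3.5,0],[0,0,-6.5,0],[-2,3,-10,0],[-5,6,-14,0],[-5,8.5,-17,0],[-5,8.5,-19,0],[-5,8.5,-19,0],[-5,8.5,-19,0]]' 0.72|grep -E "pos|wrist";python3 -m pendant '[[0,0,0,0],[0,0,0,0]]' >/dev/null
python3 - <<'E'
from h import *
w,c=shot('wrist','w11'); print(tool()[:3,3])
for e,P in domes(w,c): d=circ(P); print('dome',d,(d[0]-O)@XD,(d[0]-O)@YD)
for n,z in(('green',.0305),('violet',.0425)):
    x,*r=lens(w,c,n,z); print(n,x,r,(x-O)@XD,(x-O)@YD)
E
```

```text
wrist_force: [-0.2, -0.7, -0.0]
opening: 0.617
eef_pos: [0.6039, -0.0101, 0.2534]
wrist_force: [0.2, -0.1, -0.7]
[ 0.6009 -0.0111  0.2476]
dome (array([0.56  , 0.0779]), np.float64(0.0244953626851758)) -0.0734456639426056 0.0851348250445659
dome (array([ 0.5506, -0.007 ]), np.float64(0.02491654073587572)) -0.0734161284293706 -0.0002717968036234152
dome (array([ 0.4927, -0.2903]), np.float64(0.09750800288931064)) -0.09972221345190138 -0.28826554692718503
green [0.5203 0.0536] [np.float64(0.024873407193652216), array([387.926 , 108.3447]), (55.437705993652344, 58.74261474609375)] -0.1101700141606094 0.056650565562605074
violet [ 0.5435 -0.0918] [np.float64(0.02498822906774059), array([228.0321, 154.214 ]), (54.97019577026367, 58.009666442871094)] -0.0711458688076158 -0.08538948790174357
```

Violet is within about 2 mm of dome 3's crown and level, so I'll leave it. Next: pick green off the plate with the fingers along unit y and put it on dome 1.

```bash
python3 - <<'E'
from h import *
print(move([.5221,.0555,.10],YD))
E
python3 -m pendant '[[2,1,0,0],[5,4,2,0],[7,6,5,0],[7,6,9,0],[7,6,12,0],[7,6,13,0],[7,6,13,0],[7,6,13,0],[7,6,13,0]]' 0.72|grep pos; python3 - <<'E'
from h import *
print(move([.5221,.0555,.047],YD))
E
```

```text
(array([ 8.52,  5.75, 14.79]), np.float64(-0.005959650018183993))
eef_pos: [0.5408, 0.0559, 0.1212]
(array([ 1.87, -0.24,  7.41]), np.float64(-0.006491637532846539))
```

```bash
python3 -m pendant '[[1,-0.25,0,0],[1.85,-0.25,1,0],[1.85,-0.25,3,0],[1.85,-0.25,5,0],[1.85,-0.25,5,0],[1.85,-0.25,5,0],[1.85,-0.25,5,0]]'|grep -E "pos|wrist"; python3 - <<'E'
from h import *
print(move([.5221,.0555,.0475],YD))
E
```

```text
eef_pos: [0.5221, 0.0558, 0.0713]
wrist_force: [-0.4, 0.7, 0.2]
(array([ 0.  , -0.03,  2.38]), np.float64(0.024307197658586688))
```

```bash
python3 -m pendant '[[0,0,1,0],[0,0,1.8,0],[0,0,2.3,0],[0,0,2.3,0],[0,0,2.3,0]]'|grep -E "pos|wrist";  python3 -m pendant '[[0,0,0,0],[0,0,0,0],[0,0,0,0],[0,0,0,0],[0,0,0,0],[0,0,0,0],[0,0,0,0]]' 0.5|grep -E "pos|wrist|open|gra"; python3 -m pendant '[[0,0,-0.6,0],[0,0,-2,0],[0,0,-3.5,0],[0,0,-3.5,0],[0,0,-3.5,0]]'|grep -E "pos|open|gra"
```

```text
eef_pos: [0.5199, 0.0562, 0.0457]
wrist_force: [-0.3, 0.2, -0.0]
eef_pos: [0.5209, 0.0561, 0.0471]
wrist_force: [-1.8, 0.5, 6.1]
opening: 0.553
grasp_force: 60.9
eef_pos: [0.5212, 0.0561, 0.0821]
opening: 0.553
grasp_force: 62.2
```

```bash
python3 -m pendant '[[-1,0.5,-1,0],[-2.5,1.3,-1,0],[-3.4,2.3,-1,0],[-3.6,2.7,-1,0],[-3.6,2.7,-1,0],[-3.6,2.7,-1,0],[-3.6,2.7,-1,0]]'|grep -E "pos|open|gra"; python3 - <<'E'
from h import *
print(move([.5606,.0794,.062],YD))
E
```

```text
eef_pos: [0.558, 0.0789, 0.0905]
opening: 0.547
grasp_force: 62.2
(array([-0.26,  0.08,  2.85]), np.float64(0.05322066692201588))
```

```bash
python3 -m pendant '[[-0.2,0.05,0.5,0],[-0.2,0.05,1.5,0],[-0.2,0.05,2.3,0],[-0.2,0.05,2.7,0],[-0.2,0.05,2.7,0],[-0.2,0.05,2.7,0]]'|grep -E "pos|open|gra"; python3 - <<'E'
from h import *
print(move([.5606,.0794,.061],YD))
E
```

```text
eef_pos: [0.5607, 0.0793, 0.0636]
opening: 0.551
grasp_force: 62.2
(array([0.01, 0.01, 0.26]), np.float64(0.042115539392568735))
```

```bash
python3 -m pendant '[[0,0,0.2,0],[0,0,0.3,0],[0,0,0.3,0]]'|grep -E "pos|wrist"; for k in 1 2 ; do python3 -m pendant '[[0,0,0.1,0],[0,0,0.1,0],[0,0,0.1,0]]'|grep -E "pos|wrist"; done
```

```text
eef_pos: [0.5613, 0.0793, 0.0613]
wrist_force: [-0.0, -0.6, -0.8]
eef_pos: [0.5613, 0.0793, 0.0604]
wrist_force: [0.7, 0.7, -0.3]
eef_pos: [0.5611, 0.0793, 0.0592]
wrist_force: [-0.8, -0.6, 0.0]
```

```bash
python3 -m pendant '[[0,0,0.1,0],[0,0,0.1,0],[0,0,0.1,0]]'|grep -E "pos|wrist"; python3 -m pendant '[[0.05,0,0,0],[0.05,0,0,0],[0.05,0,0,0]]'|grep -E "pos|wrist"
```

```text
eef_pos: [0.5611, 0.0793, 0.0582]
wrist_force: [-0.5, 0.1, -0.1]
eef_pos: [0.5607, 0.0794, 0.0583]
wrist_force: [0.4, 1.0, -1.2]
```

```bash
for k in 1 2 3; do python3 -m pendant '[[0,0,0.07,0],[0,0,0.07,0],[0,0,0.07,0]]'|grep -E "pos|wrist"; done
```

```text
eef_pos: [0.5607, 0.0794, 0.0575]
wrist_force: [-0.2, 0.9, -0.8]
eef_pos: [0.5609, 0.0794, 0.0572]
wrist_force: [-0.5, 0.1, 2.6]
eef_pos: [0.5614, 0.0793, 0.057]
wrist_force: [-1.3, -0.0, 5.8]
```

Contact. Release, lift, view numerically.

```bash
python3 -m pendant '[[0,0,0,0],[0,0,0,0],[0,0,0,0],[0,0,0,0]]' 0.62|grep -E "wrist|open";python3 -m pendant '[[0,0,0,0],[0,0,0,0],[0,0,-0.5,0],[0,0,-1.5,0],[0,0,-3.5,0],[0,0,-6.5,0],[-2,-3,-10,0],[-5,-6,-14,0],[-5,-8.5,-17,0],[-5,-8.5,-19,0],[-5,-8.5,-19,0],[-5,-8.5,-19,0]]' 0.72|grep -E "pos|wrist";python3 -m pendant '[[0,0,0,0],[0,0,0,0]]' |grep time
cat > chk.py <<'E'
from h import *
w,c=shot('wrist','wc'); s,cs=shot('scene','sc'); print(tool()[:3,3])
for e,P in domes(w,c):
    d=circ(P)
    if d[1]<.03: print('dome',(d[0]-O)@XD,(d[0]-O)@YD)
for n,z in(('green',.0425),('violet',.0425)):
    x,*r=lens(w,c,n,z); b=blobs(s,n,60)[0]; print(n,(x-O)@XD,(x-O)@YD,r,tri(c,r[1],cs,b[1:3]))
E
python3 chk.py
```

```text
wrist_force: [0.4, 0.0, -0.1]
opening: 0.615
eef_pos: [0.6029, -0.0119, 0.2502]
wrist_force: [0.4, 0.0, -0.4]
time_s: 55.08
[ 0.6001 -0.0097  0.2445]
dome -0.07369811477119041 -0.00029689290928487823
green -0.07099973772378815 0.0867264102396573 [np.float64(0.02480017512293333), array([421.5021, 156.0304]), (54.37055587768555, 58.654781341552734)] (array([0.5619, 0.079 , 0.0422]), np.float64(0.00071362682831893))
violet -0.07143639075308096 -0.08540889193700059 [np.float64(0.025011198592952234), array([225.9882, 155.3705]), (55.4747200012207, 58.51435852050781)] (array([ 0.5432, -0.0913,  0.0421]), np.float64(0.001385166156428328))
```

```bash
python3 -m pendant '[[1,3,0,0],[3,6,3,0],[4,8.5,7,0],[4,8.5,11,0],[4,8.5,12,0],[4,8.5,12,0],[4,8.5,12,0],[4,8.5,12,0]]' |grep pos; python3 - <<'E'
from h import *
print(move([.5611,.0793,.08],YD))
E
```

```text
eef_pos: [0.5717, 0.0782, 0.1275]
(array([ 1.07, -0.01,  4.75]), np.float64(0.05390592416092943))
```

```bash
python3 -m pendant '[[0.5,0,1,0],[1.1,0,2,0],[1.1,0,3.5,0],[1.1,0,4.5,0],[1.1,0,4.5,0],[1.1,0,4.5,0],[1.1,0,4.5,0]]' |grep -E "pos|wrist"; python3 - <<'E'
from h import *
print(move([.5611,.0793,.058],YD))
E
```

```text
eef_pos: [0.5601, 0.0794, 0.0817]
wrist_force: [-0.1, 0.4, -0.1]
(array([-0.1 ,  0.  ,  2.37]), np.float64(0.033003207479922025))
```

```bash
python3 -m pendant '[[-0.1,0,0.8,0],[-0.1,0,1.6,0],[-0.1,0,2.1,0],[-0.1,0,2.35,0],[-0.1,0,2.35,0],[-0.1,0,2.35,0],[-0.1,0,2.35,0]]' |grep -E "pos|wrist"; python3 - <<'E'
from h import *
print(move([.5611,.0793,.058],YD))
E
```

```text
eef_pos: [0.5608, 0.0794, 0.0578]
wrist_force: [-1.2, -0.5, -0.2]
(array([-0.03, -0.  , -0.02]), np.float64(0.04587827817043433))
```

```bash
python3 -m pendant '[[0,0,0,0],[0,0,0,0],[0,0,0,0],[0,0,0,0],[0,0,0,0],[0,0,0,0]]' 0.5 |grep -E "pos|wrist|open|gra"; python3 -m pendant '[[0,0,-0.3,0],[0.1,-0.1,-0.4,0],[0.27,-0.16,-0.4,0],[0.27,-0.16,-0.4,0],[0.27,-0.16,-0.4,0],[0.27,-0.16,-0.4,0]]' |grep -E "pos|wrist|open|gra"; python3 -m pendant '[[0,0,0.15,0],[0,0,0.3,0],[0,0,0.3,0]]' |grep -E "pos|wrist|open|gra"
```

```text
eef_pos: [0.5613, 0.0792, 0.0586]
wrist_force: [-1.0, -0.7, 5.8]
opening: 0.552
grasp_force: 61.0
eef_pos: [0.5576, 0.0781, 0.0615]
wrist_force: [0.2, -1.1, -1.0]
opening: 0.551
grasp_force: 61.4
eef_pos: [0.5581, 0.0781, 0.059]
wrist_force: [-1.3, -0.6, 3.9]
opening: 0.553
grasp_force: 62.0
```

```bash
python3 -m pendant '[[0,0,0,0],[0,0,0,0],[0,0,0,0],[0,0,0,0]]' 0.62|grep -E "wrist|open";python3 -m pendant '[[0,0,0,0],[0,0,0,0],[0,0,-0.5,0],[0,0,-1.5,0],[0,0,-3.5,0],[0,0,-6.5,0],[0,-3,-8,0],[0,-6,-8,0],[0,-10,-8,0],[0,-14,-8,0],[0,-17,-8,0],[0,-17,-8,0]]' 0.72|grep -E "pos|wrist";python3 -m pendant '[[0,0,0,0],[0,0,0,0],[0,0,0,0]]' |grep pos;  python3 - <<'E'
from h import *
print(move([.5434,-.0898,.08],YD))
E
```

```text
wrist_force: [-0.1, 0.0, -0.3]
opening: 0.62
eef_pos: [0.5395, -0.0962, 0.1403]
wrist_force: [-0.3, -0.4, -0.1]
eef_pos: [0.5394, -0.0898, 0.139]
(array([-0.4 ,  0.04,  5.9 ]), np.float64(0.11083888737665859))
```

```bash
python3 -m pendant '[[-0.3,0,1,0],[-0.35,0,2.5,0],[-0.35,0,4,0],[-0.35,0,5.3,0],[-0.35,0,5.7,0],[-0.35,0,5.7,0],[-0.35,0,5.7,0],[-0.35,0,5.7,0]]' |grep -E "pos|wrist"; python3 - <<'E'
from h import *
print(move([.5434,-.0898,.060],YD))
E
```

```text
eef_pos: [0.5434, -0.0911, 0.0824]
wrist_force: [-0.5, 0.7, 0.5]
(array([0.02, 0.13, 2.24]), np.float64(0.08170764375910267))
```

```bash
python3 -m pendant '[[0,0.13,0.8,0],[0,0.13,1.6,0],[0,0.13,2.1,0],[0,0.13,2.25,0],[0,0.13,2.25,0],[0,0.13,2.25,0],[0,0.13,2.25,0]]' |grep -E "pos|wrist"; python3 - <<'E'
from h import *
print(move([.5434,-.0898,.060],YD))
E
```

```text
eef_pos: [0.543, -0.0901, 0.0593]
wrist_force: [0.2, -0.6, -0.1]
(array([-0.03,  0.04, -0.07]), np.float64(0.0399822016637188))
```

```bash
python3 -m pendant '[[0,0,0,0],[0,0,0,0],[0,0,0,0],[0,0,0,0],[0,0,0,0],[0,0,0,0]]' 0.5 |grep -E "pos|wrist|open|gra"; python3 -m pendant '[[0,0,-0.3,0],[0.1,0,-0.4,0],[0.23,0,-0.4,0],[0.23,0,-0.4,0],[0.23,0,-0.4,0],[0.23,0,-0.4,0]]' |grep -E "pos|wrist|open|gra"; python3 -m pendant '[[0,0,0.15,0],[0,0,0.3,0],[0,0,0.3,0]]' |grep -E "pos|wrist|open|gra"
```

```text
eef_pos: [0.5434, -0.0903, 0.0601]
wrist_force: [-2.0, 0.2, 6.5]
opening: 0.549
grasp_force: 60.7
eef_pos: [0.5404, -0.0897, 0.063]
wrist_force: [-0.6, 0.5, -0.1]
opening: 0.542
grasp_force: 61.4
eef_pos: [0.5407, -0.0898, 0.0603]
wrist_force: [-0.2, -0.4, 3.1]
opening: 0.544
grasp_force: 61.9
```

```bash
python3 -m pendant '[[0,0,0,0],[0,0,0,0],[0,0,0,0],[0,0,0,0]]' 0.62|grep -E "wrist|open";python3 -m pendant '[[0,0,0,0],[0,0,0,0],[0,0,-0.5,0],[0,0,-1.5,0],[0,0,-3.5,0],[0,0,-6.5,0],[-2,3,-10,0],[-5,6,-14,0],[-5,8.5,-17,0],[-5,8.5,-19,0],[-5,8.5,-19,0],[-5,8.5,-19,0]]' 0.72|grep -E "pos|wrist";python3 -m pendant '[[0,0,0,0],[0,0,0,0]]' |grep time
python3 chk.py
```

```text
wrist_force: [0.2, -0.7, -0.7]
opening: 0.622
eef_pos: [0.6014, -0.0101, 0.2542]
wrist_force: [0.1, -0.9, -0.9]
time_s: 63.85
[ 0.5985 -0.0112  0.2486]
dome -0.07319867250311518 -0.00040311709854266647
green -0.07439495744836384 0.08384296044499355 [np.float64(0.024960804986607018), array([418.8252, 153.1948]), (54.7548713684082, 57.966121673583984)] (array([0.5585, 0.0769, 0.0417]), np.float64(7.341672223843821e-05))
violet -0.07396653913599782 -0.0860691191200638 [np.float64(0.025025208097355235), array([227.8302, 153.7776]), (55.07476806640625, 57.82062911987305)] (array([ 0.5406, -0.0918,  0.0419]), np.float64(0.0010812160188242387))
```

Both lenses are centred within 1.5 mm. Now to grip the tab and slide the carriage in slowly.

```bash
python3 -m pendant '[[3,0,0,0],[6,0,0,0],[9,0,0,0],[12,0,0,0],[15,0,0,0],[18,0,0,0],[18,0,3,0],[18,0,6,0],[18,0,9,0],[18,0,9,0],[18,0,9,0],[18,0,9,0]]' 0.7 |grep pos; python3 - <<'E'
from h import *
print(move([.4195,.0080,.0705],YD))
E
```

```text
eef_pos: [0.4212, 0.0086, 0.1611]
(array([ 0.16, -0.08,  9.06]), np.float64(0.015485734718325261))
```

```bash
python3 -m pendant '[[0.1,-0.1,2,0],[0.1,-0.1,4.5,0],[0.1,-0.1,7,0],[0.1,-0.1,8.5,0],[0.1,-0.1,9,0],[0.1,-0.1,9,0],[0.1,-0.1,9,0]]' |grep -E "pos|wrist"; python3 -m pendant '[[0,0,0,0],[0,0,0,0],[0,0,0,0],[0,0,0,0],[0,0,0,0],[0,0,0,0]]' 0.25|grep -E "pos|wrist|open|gra"; python3 - <<'E'
from h import *
T=tool(); print(T[:3,:2], T[:3,3], XD)
E
```

```text
eef_pos: [0.4209, 0.0077, 0.0716]
wrist_force: [0.2, -0.2, 0.8]
eef_pos: [0.4208, 0.008, 0.0717]
wrist_force: [-1.4, 1.5, 8.8]
opening: 0.336
grasp_force: 58.6
[[-0.994   0.1094]
 [ 0.1094  0.994 ]
 [-0.0026  0.0001]] [0.4208 0.008  0.0717] [ 0.9939 -0.1101]
```

```bash
python3 -m pendant '[[-0.1,0,0,0],[-0.3,0,0,0],[-0.6,0,0,0],[-1,0,0,0],[-1.5,0,0,0],[-2,0,0,0],[-2.6,0,0,0],[-3.2,0,0,0],[-3.8,0,0,0],[-4.4,0,0,0],[-5,0,0,0],[-5.6,0,0,0]]' |grep -E "pos|wrist"; python3 -m pendant '[[-0.6,0,0,0],[-1.2,0,0,0],[-1.8,0,0,0],[-2.4,0,0,0],[-3,0,0,0],[-3.6,0,0,0],[-4.2,0,0,0],[-4.8,0,0,0],[-5.4,0,0,0],[-6,0,0,0],[-6.6,0,0,0],[-7.2,0,0,0]]' |grep -E "pos|wrist|gra";python3 -m pendant '[[-0.6,0,0,0],[-1.2,0,0,0],[-1.7,0,0,0],[-2.2,0,0,0],[-2.7,0,0,0],[-3.1,0,0,0],[-3.5,0,0,0],[-3.9,0,0,0],[-4.3,0,0,0],[-4.6,0,0,0],[-4.9,0,0,0],[-5.1,0,0,0]]' |grep -E "pos|wrist|gra"
```

```text
eef_pos: [0.4766, 0.0019, 0.0717]
wrist_force: [-0.4, 1.5, 7.1]
eef_pos: [0.548, -0.0061, 0.0718]
wrist_force: [-0.8, 0.0, 5.4]
grasp_force: 58.7
eef_pos: [0.5987, -0.0117, 0.0718]
wrist_force: [-0.6, 0.0, 5.5]
grasp_force: 58.9
```

```bash
python3 -m pendant '[[-0.2,0,0,0],[-0.4,0,0,0],[-0.6,0,0,0],[-0.8,0,0,0],[-1,0,0,0],[-1.2,0,0,0],[-1.3,0,0,0],[-1.4,0,0,0],[-1.5,0,0,0],[-1.6,0,0,0],[-1.7,0,0,0],[-1.7,0,0,0]]' |grep -E "pos|wrist"; python3 -m pendant '[[-0.1,0,0,0],[-0.2,0,0,0],[-0.3,0,0,0],[-0.3,0,0,0]]' |grep -E "pos|wrist|gra"
```

```text
eef_pos: [0.6132, -0.0133, 0.0717]
wrist_force: [-10.3, 1.1, 14.6]
eef_pos: [0.6134, -0.0132, 0.0716]
wrist_force: [-22.9, 1.0, 24.3]
grasp_force: 61.2
```

Carriage is at the inner stop. Relax, release, lift and go over START with the fingers shut.

```bash
python3 -m pendant '[[0.5,0,0,0],[0.5,0,0,0]]'|grep -E "pos|wrist"; python3 -m pendant '[[0,0,0,0],[0,0,0,0],[0,0,0,0],[0,0,-2,0],[0,0,-5,0],[0,0,-9,0],[0,0,-12.5,0],[0,0,-12.5,0],[0,0,-12.5,0],[0,0,-12.5,0]]' 0.55 |grep -E "pos"; python3 - <<'E'
from h import *
w,c=shot('wrist','w20'); i=blobs(w,'green',30)
for b in i[:3]: print(b[:3],onz(c,b[1:3],.125))
print(tool()[:3,3], move([.6952,-.0227,.16],YD))
E
```

```text
eef_pos: [0.6127, -0.0132, 0.0718]
wrist_force: [-0.8, 0.6, 4.1]
eef_pos: [0.6121, -0.013, 0.1948]
(1119.5, 323.71847550990026, 384.41938365341673) [ 0.6956 -0.0239  0.125 ]
[ 0.6116 -0.013   0.1938] (array([-8.43, -0.05,  3.36]), np.float64(0.04328112316903798))
```

```bash
python3 -m pendant '[[-3,0,0,0],[-6,0,0,0],[-8.4,-0.1,0,0],[-8.4,-0.1,1,0],[-8.4,-0.1,2,0],[-8.4,-0.1,3,0],[-8.4,-0.1,3.6,0],[-8.4,-0.1,3.6,0],[-8.4,-0.1,3.6,0]]' 0|grep -E "pos|wrist|open"; for k in 1 2 3 4; do python3 -m pendant '[[0,0,0.1,0],[0,0,0.2,0],[0,0,0.2,0]]'|grep -E "pos|wrist"; done
```

```text
eef_pos: [0.6947, -0.023, 0.1582]
wrist_force: [0.1, 0.2, -0.2]
opening: -0.003
eef_pos: [0.696, -0.0233, 0.1579]
wrist_force: [0.1, -0.7, -0.1]
eef_pos: [0.6957, -0.0233, 0.1551]
wrist_force: [-0.2, -0.8, -0.5]
eef_pos: [0.6957, -0.0233, 0.1529]
wrist_force: [-0.5, -0.6, 0.2]
eef_pos: [0.6956, -0.0233, 0.1508]
wrist_force: [0.6, -0.6, -0.2]
```

```bash
for k in 1 2 3 4 5; do python3 -m pendant '[[0,0,0.1,0],[0,0,0.1,0],[0,0,0.1,0]]'|grep -E "pos|wrist"; done
```

```text
eef_pos: [0.6958, -0.0233, 0.1501]
wrist_force: [0.7, 0.2, 0.3]
eef_pos: [0.6958, -0.0233, 0.1491]
wrist_force: [-0.0, -0.6, -0.5]
eef_pos: [0.6957, -0.0233, 0.1481]
wrist_force: [-0.5, 0.7, -0.4]
eef_pos: [0.6957, -0.0233, 0.1471]
wrist_force: [0.1, 0.3, -0.8]
eef_pos: [0.6959, -0.0234, 0.1464]
wrist_force: [-0.2, -0.9, 0.8]
```

```bash
for k in 1 2 3; do python3 -m pendant '[[0,0,0.1,0],[0,0,0.1,0],[0,0,0.1,0]]'|grep -E "pos|wrist"; done
```

```text
eef_pos: [0.6959, -0.0233, 0.1457]
wrist_force: [-1.3, -1.0, 3.1]
eef_pos: [0.696, -0.0233, 0.1454]
wrist_force: [-2.5, 0.2, 7.2]
eef_pos: [0.696, -0.0233, 0.1452]
wrist_force: [-6.0, 0.1, 12.2]
```

```bash
python3 -m pendant '[[0,0,0,0],[0,0,0,0],[0,0,0,0],[0,0,-1,0],[0,0,-3,0],[0,0,-5,0],[3,0,-5,0],[6,0,-5,0],[8.4,0.1,-5,0],[8.4,0.1,-5,0],[8.4,0.1,-5,0],[8.4,0.1,-5,0]]' |grep -E "time|pos|wrist"; python3 - <<'E'
from h import *
w,c=shot('wrist','w21'); a=cv2.imread('pics/w20.png')[:,:,::-1]; d=np.abs(a.astype(int)-w).sum(2); d[:, :]; ys,xs=np.where(d[:300]>120); print(len(xs), np.percentile(xs,[5,50,95]) if len(xs) else 0, np.percentile(ys,[5,50,95]) if len(xs) else 0)
i=imaging.camera_info('top'); t,_=shot('top','t21'); b=cv2.imread('pics/top0.png')[:,:,::-1]; d=np.abs(b.astype(int)-t).sum(2)[115:200,270:420]; print((d>100).sum(), t[115:200,270:420].reshape(-1,3).max(0))
E
for k in 1 2 3 4 5 6; do python3 -m pendant '[[0,0,0,0],[0,0,0,0],[0,0,0,0],[0,0,0,0],[0,0,0,0],[0,0,0,0],[0,0,0,0],[0,0,0,0],[0,0,0,0],[0,0,0,0],[0,0,0,0],[0,0,0,0]]' |grep time; done
```

```text
time_s: 76.17
eef_pos: [0.6132, -0.0134, 0.1937]
wrist_force: [0.5, -0.9, -0.4]
6916 [ 57. 382. 621.] [ 22. 163. 297.]
2155 [185 189 192]
time_s: 77.27
time_s: 78.27
time_s: 79.27
time_s: 80.27
time_s: 81.27
time_s: 82.27
```

Over 6 s have passed. Drawing the carriage out.

```bash
python3 -m pendant '[[0,0,0,0],[0,0,0,0],[0,0,0,0],[0,0,3,0],[0,0,6,0],[0,0,9,0],[0,0,11,0],[0,0,12.2,0],[0,0,12.2,0],[0,0,12.2,0]]' 0.6 |grep -E "pos|wrist|open";  python3 -m pendant '[[0,0,0,0],[0,0,0,0],[0,0,0,0],[0,0,0,0],[0,0,0,0],[0,0,0,0]]' 0.25|grep -E "pos|wrist|open|gra"
```

```text
eef_pos: [0.6125, -0.0132, 0.0713]
wrist_force: [0.6, 0.4, 0.3]
opening: 0.602
eef_pos: [0.6141, -0.0134, 0.0735]
wrist_force: [-0.4, 0.1, 7.0]
opening: 0.33
grasp_force: 59.8
```

```bash
python3 -m pendant '[[0.1,0,0,0],[0.3,0,0,0],[0.6,0,0,0],[1,0,0,0],[1.5,0,0,0],[2,0,0,0],[2.6,0,0,0],[3.2,0,0,0],[3.8,0,0,0],[4.4,0,0,0],[5,0,0,0],[5.6,0,0,0]]' |grep -E "pos|wrist"; python3 -m pendant '[[0.6,0,0,0],[1.2,0,0,0],[1.8,0,0,0],[2.4,0,0,0],[3,0,0,0],[3.6,0,0,0],[4.2,0,0,0],[4.8,0,0,0],[5.4,0,0,0],[6,0,0,0],[6.6,0,0,0],[7.2,0,0,0]]' |grep -E "pos|wrist|gra";python3 -m pendant '[[0.6,0,0,0],[1.2,0,0,0],[1.7,0,0,0],[2.2,0,0,0],[2.7,0,0,0],[3.1,0,0,0],[3.5,0,0,0],[3.9,0,0,0],[4.3,0,0,0],[4.6,0,0,0],[4.9,0,0,0],[5.1,0,0,0]]' |grep -E "pos|wrist|gra"; python3 -m pendant '[[0.2,0,0,0],[0.4,0,0,0],[0.6,0,0,0],[0.8,0,0,0],[1,0,0,0],[1.2,0,0,0],[1.3,0,0,0],[1.4,0,0,0],[1.5,0,0,0],[1.6,0,0,0],[1.7,0,0,0],[1.7,0,0,0]]' |grep -E "pos|wrist"
```

```text
eef_pos: [0.5584, -0.0072, 0.0734]
wrist_force: [2.3, 1.3, 8.5]
eef_pos: [0.4871, 0.0007, 0.0734]
wrist_force: [1.6, 1.6, 11.2]
grasp_force: 60.4
eef_pos: [0.4366, 0.0063, 0.0734]
wrist_force: [1.5, 3.5, 13.4]
grasp_force: 60.6
eef_pos: [0.4204, 0.0081, 0.0734]
wrist_force: [4.7, 3.2, 10.3]
```

```bash
python3 -m pendant '[[0.1,0,0,0],[0.2,0,0,0],[0.3,0,0,0],[0.3,0,0,0]]' |grep -E "pos|wrist"; python3 -m pendant '[[-0.2,0,0,0],[-0.2,0,0,0]]' |grep -E "pos|wrist"; python3 -m pendant '[[0,0,0,0],[0,0,0,0],[0,0,0,0],[0,0,-2,0],[0,0,-5,0],[0,0,-9,0],[-3,0,-13,0],[-7,0,-17,0],[-11,0,-18,0],[-15,0,-18,0],[-18,0,-18,0],[-18,0,-18,0]]' 0.72|grep pos;  python3 -m pendant '[[0,0,0,0],[0,0,0,0],[0,0,0,0]]'|grep time; python3 chk.py
```

```text
eef_pos: [0.4203, 0.008, 0.0735]
wrist_force: [17.3, 3.1, -5.1]
eef_pos: [0.4204, 0.008, 0.0734]
wrist_force: [8.3, 3.4, 6.3]
eef_pos: [0.6, -0.0126, 0.2501]
time_s: 89.35
[ 0.5942 -0.011   0.2513]
dome -0.0746354744270132 -0.0003602181980534874
green -0.07573834216307389 0.08380452507512905 [np.float64(0.02493465036640088), array([418.5927, 156.6698]), (54.341896057128906, 57.284881591796875)] (array([0.557 , 0.0768, 0.0414]), np.float64(0.0005961725405620031))
violet -0.07536999366093712 -0.08608203561678524 [np.float64(0.02501679033366688), array([229.0305, 157.0256]), (54.602210998535156, 57.32453155517578)] (array([ 0.5392, -0.0916,  0.0417]), np.float64(0.0012750183980805153))
```

Both lenses survived the cure, still centred. Picking violet.

```bash
python3 -m pendant '[[2,-3,1,0],[4,-6,3,0],[5,-7.8,6,0],[5,-7.8,10,0],[5,-7.8,13,0],[5,-7.8,15,0],[5,-7.8,15,0],[5,-7.8,15,0],[5,-7.8,15,0]]' 0.72|grep pos;  python3 - <<'E'
from h import *
print(move([.5400,-.0898,.0605],YD))
E
```

```text
eef_pos: [0.5381, -0.0836, 0.1031]
(array([-0.24, -0.59,  4.26]), np.float64(0.05870743695886915))
```

```bash
python3 -m pendant '[[-0.2,-0.5,0,0],[-0.2,-0.55,1,0],[-0.2,-0.55,2,0],[-0.2,-0.55,2,0],[-0.2,-0.55,2,0],[-0.2,-0.55,2,0]]' |grep pos;  python3 - <<'E'
from h import *
print(move([.5400,-.0898,.0605],YD))
E
```

```text
eef_pos: [0.5385, -0.0889, 0.0809]
(array([-0.16, -0.07,  2.04]), np.float64(0.04576720806004175))
```

```bash
python3 -m pendant '[[-0.1,-0.07,0.8,0],[-0.1,-0.07,1.6,0],[-0.1,-0.07,2,0],[-0.1,-0.07,2,0],[-0.1,-0.07,2,0]]' |grep -E "pos|wrist"; python3 -m pendant '[[0,0,0,0],[0,0,0,0],[0,0,0,0],[0,0,0,0],[0,0,0,0],[0,0,0,0]]' 0.5 |grep -E "pos|wrist|open|gra"; python3 -m pendant '[[0,0,-1,0],[0,0,-3,0],[0,0,-6,0],[0,0,-6,0],[0,0,-6,0]]' |grep -E "pos|wrist|open|gra";  python3 - <<'E'
from h import *
print(move([.50,-.30,.12],YD))
E
```

```text
eef_pos: [0.5391, -0.0897, 0.0605]
wrist_force: [-0.1, 0.2, -0.4]
eef_pos: [0.5401, -0.0902, 0.0618]
wrist_force: [-0.3, -1.1, 4.8]
opening: 0.542
grasp_force: 61.2
eef_pos: [0.5407, -0.0901, 0.1232]
wrist_force: [0.1, 0.1, 0.0]
opening: 0.542
grasp_force: 61.5
(array([  1.76, -21.31,   0.33]), np.float64(0.0520028385292477))
```

```bash
python3 -m pendant '[[0.3,-3,0,0],[0.6,-6.5,0,0],[0.9,-10,0,0],[1.2,-13.5,0,0],[1.5,-17,0,0],[1.7,-20,0,0],[1.8,-21.3,1,0],[1.8,-21.3,4,0],[1.8,-21.3,6.5,0],[1.8,-21.3,8,0],[1.8,-21.3,8.7,0],[1.8,-21.3,8.7,0]]' |grep -E "pos|open|gra"; for k in 1 2 3; do python3 -m pendant '[[0,0,0.1,0],[0,0,0.2,0],[0,0,0.2,0]]'|grep -E "pos|wrist"; done
```

```text
eef_pos: [0.4969, -0.2975, 0.0317]
opening: 0.542
grasp_force: 61.9
eef_pos: [0.4986, -0.2993, 0.0322]
wrist_force: [0.4, 0.3, -0.6]
eef_pos: [0.4989, -0.2997, 0.0308]
wrist_force: [0.4, 1.5, 4.0]
eef_pos: [0.4991, -0.2998, 0.0303]
wrist_force: [-3.2, 4.1, 16.7]
```

```bash
python3 -m pendant '[[0,0,-0.1,0],[0,0,-0.1,0],[0,0,-0.1,0],[0,0,-0.1,0],[0,0,-1.5,0],[0,0,-4,0],[0,0,-8,0],[0,0,-12,0],[0,0,-12,0]]' 0.72|grep -E "pos|wrist"; python3 - <<'E'
from h import *
print(move([.5572,.0781,.15],YD))
E
```

```text
eef_pos: [0.5021, -0.3029, 0.1566]
wrist_force: [1.0, -0.6, 1.7]
(array([-1.31, 38.48,  0.37]), np.float64(0.05492616231745728))
```

```bash
python3 -m pendant '[[-0.1,3.5,0,0],[-0.2,7,0,0],[-0.3,11,0,0],[-0.5,15,0,0],[-0.6,19,0,0],[-0.8,23,0,0],[-0.9,27,0,0],[-1,31,0,0],[-1.2,35,0,0],[-1.3,38,0,0],[-1.3,38.3,0,0],[-1.3,38.3,0,0]]' |grep -E "pos"; python3 -m pendant '[[0,0,2,0],[0,0,4,0],[0,0,6,0],[0,0,6,0],[0,0,6,0]]'|grep pos; python3 - <<'E'
from h import *
print(move([.5574,.0781,.059],YD))
E
```

```text
eef_pos: [0.5529, 0.0815, 0.1477]
eef_pos: [0.5521, 0.0784, 0.0871]
(array([-0.54,  0.02,  2.81]), np.float64(-0.04115370733615009))
```

```bash
python3 -m pendant '[[-0.5,0,0.2,0],[-0.5,0,0.2,0],[-0.5,0,0.2,0]]'|grep pos; python3 - <<'E'
from h import *
print(move([.5574,.0781,.059],YD))
E
```

```text
eef_pos: [0.5595, 0.0786, 0.0875]
(array([ 0.21, -0.08,  2.85]), np.float64(0.011996231074704156))
```

```bash
python3 -m pendant '[[0.2,-0.05,1,0],[0.2,-0.05,2,0],[0.2,-0.05,2.6,0],[0.2,-0.05,2.75,0],[0.2,-0.05,2.75,0],[0.2,-0.05,2.75,0]]' |grep -E "pos|wrist"; python3 -m pendant '[[0,0,0,0],[0,0,0,0],[0,0,0,0],[0,0,0,0],[0,0,0,0],[0,0,0,0]]' 0.5 |grep -E "pos|wrist|open|gra"; python3 -m pendant '[[0,0,-1,0],[0,0,-3,0],[0,0,-6,0],[0,0,-6,0],[0,0,-6,0]]' |grep -E "pos|wrist|open|gra";  python3 - <<'E'
from h import *
print(move([.41,-.31,.12],YD))
E
```

```text
eef_pos: [0.556, 0.0789, 0.0584]
wrist_force: [0.2, 0.0, 0.0]
eef_pos: [0.5568, 0.0791, 0.0595]
wrist_force: [-0.1, 2.0, 6.1]
opening: 0.549
grasp_force: 61.2
eef_pos: [0.5576, 0.0786, 0.121]
wrist_force: [0.0, 0.2, -0.6]
opening: 0.548
grasp_force: 61.6
(array([ 10.42, -40.24,   0.06]), np.float64(0.04754285755537069))
```

```bash
python3 -m pendant '[[0.7,-3,0,0],[1.6,-6.5,0,0],[2.6,-10,0,0],[3.6,-14,0,0],[4.6,-18,0,0],[5.7,-22,0,0],[6.7,-26,0,0],[7.7,-30,0,0],[8.8,-34,0,0],[9.8,-38,0,0],[10.4,-40.2,0,0],[10.4,-40.2,0,0]]' |grep -E "pos|open|gra"; python3 -m pendant '[[0,0,3,0],[0,0,6,0],[0,0,8,0],[0,0,9,0],[0,0,9,0],[0,0,9,0]]' |grep -E "pos|gra"; for k in 1 2; do python3 -m pendant '[[0,0,0.1,0],[0,0,0.15,0],[0,0,0.15,0]]'|grep -E "pos|wrist"; done
```

```text
eef_pos: [0.4066, -0.3134, 0.1181]
opening: 0.548
grasp_force: 61.7
eef_pos: [0.4084, -0.3082, 0.0279]
grasp_force: 81.3
eef_pos: [0.4091, -0.3095, 0.0277]
wrist_force: [-0.4, 0.1, -0.4]
eef_pos: [0.4088, -0.3094, 0.0258]
wrist_force: [-0.9, 0.2, 0.1]
```

```bash
python3 -m pendant '[[0,0,0,0],[0,0,0,0]]'|grep -E "pos|wrist|open|gra"; python3 - <<'E'
from h import *
w,c=shot('wrist','w30'); print(lens(w,c,'green',.0095), tool()[:3,3])
E
```

```text
eef_pos: [0.4088, -0.3094, 0.0257]
wrist_force: [-0.2, 0.4, 0.5]
opening: 0.55
grasp_force: 81.3
(array([ 0.4144, -0.3113]), np.float64(0.026471108433521642), array([324.2612, 318.8726]), (109.1864242553711, 119.99446868896484)) [ 0.4088 -0.3094  0.0257]
```

View pics/w30.png

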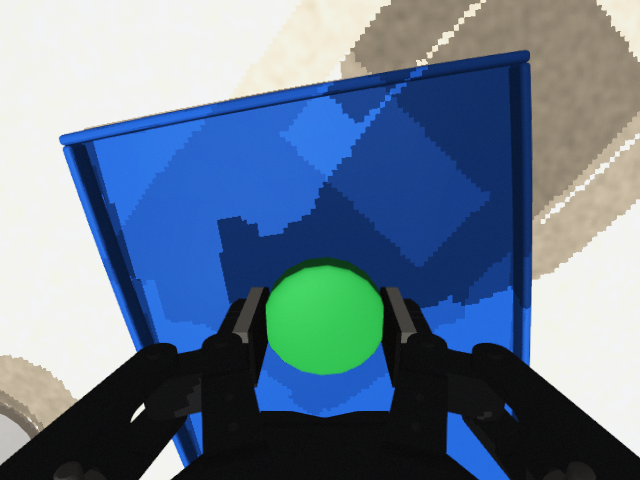

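Green is still held in the tray (324,319), slightly tilted after a momentary slip. Lowering to contact and releasing.

```bash
for k in 1 2 3; do python3 -m pendant '[[0,0,0.1,0],[0,0,0.1,0],[0,0,0.1,0]]'|grep -E "pos|wrist"; done
```

```text
eef_pos: [0.4088, -0.3093, 0.0246]
wrist_force: [-0.3, 0.3, -0.2]
eef_pos: [0.4089, -0.3095, 0.0238]
wrist_force: [-0.1, -0.2, 1.6]
eef_pos: [0.4089, -0.3095, 0.0237]
wrist_force: [-3.9, 2.3, 12.8]
```

```bash
python3 -m pendant '[[0,0,-0.1,0],[0,0,-0.1,0],[0,0,-0.1,0],[0,0,-0.1,0],[0,0,-1.5,0],[0,0,-4,0],[0,0,-8,0],[-4,0,-12,0],[-8,0,-16,0],[-10,0,-22,0],[-10,0,-22,0],[-10,0,-22,0]]' 0.72|grep -E "pos|wrist"; python3 -m pendant '[[0,0,0,0],[0,0,0,0]]'|grep time; python3 - <<'E'
from h import *
w,c=shot('wrist','w31'); s,cs=shot('scene','s31'); t,ct=shot('top')
for n in ('green','violet'):
    x,*r=lens(w,c,n,.0095); b=sorted(blobs(s,n,60),key=lambda b:abs(b[1]-215)+abs(b[2]-307))[0]; print(n,x,r,tri(c,r[1],cs,b[1:3]))
print(move([.4205,.008,.15],YD))
E
```

```text
eef_pos: [0.5129, -0.3225, 0.2504]
wrist_force: [0.8, -0.1, -0.1]
time_s: 101.75
green [ 0.4089 -0.3108] [np.float64(0.024475779839961784), array([323.7237,  94.3085]), (53.325531005859375, 56.148460388183594)] (array([ 0.4085, -0.3108,  0.01  ]), np.float64(5.232646122306369e-06))
violet [ 0.4995 -0.301 ] [np.float64(0.024785036285737905), array([343.7171, 189.9219]), (49.83005905151367, 50.415550231933594)] (array([ 0.4988, -0.301 ,  0.0108]), np.float64(0.00013369112989695844))
(array([12.12, 31.57,  9.14]), np.float64(0.014030146206550853))
```

Both lie flat in the tray (z ≈ 10 mm mid-height). Now the empty carriage goes home.

```bash
python3 -m pendant '[[1.2,3.2,0,0],[2.5,6.5,0,0],[4,10.4,0,0],[5.5,14.3,0,0],[7,18.2,0,0],[8.5,22,0,0],[10,26,0,0],[11.2,29,0,0],[12.1,31.5,2,0],[12.1,31.5,5,0],[12.1,31.5,9,0],[12.1,31.5,9,0]]' 0.7|grep pos; python3 -m pendant '[[0,0,0,0],[0,0,0,0],[0,0,0,0]]'|grep pos; python3 - <<'E'
from h import *
print(move([.4205,.008,.0715],YD))
E
```

```text
eef_pos: [0.4161, 0.008, 0.1454]
eef_pos: [0.4237, 0.0053, 0.1545]
(array([0.37, 0.24, 8.3 ]), np.float64(-0.0031728199341785057))
```

```bash
python3 -m pendant '[[0.2,0.2,1,0],[0.2,0.2,3,0],[0.2,0.2,6,0],[0.2,0.2,8,0],[0.2,0.2,8.2,0],[0.2,0.2,8.2,0]]'|grep -E "pos|wrist"; python3 -m pendant '[[0,0,0,0],[0,0,0,0],[0,0,0,0],[0,0,0,0],[0,0,0,0],[0,0,0,0]]' 0.25|grep -E "pos|open|gra"
```

```text
eef_pos: [0.42, 0.0083, 0.0703]
wrist_force: [0.5, -0.1, 1.2]
eef_pos: [0.4222, 0.0079, 0.0725]
opening: 0.336
grasp_force: 58.9
```

```bash
python3 -m pendant '[[-0.3,0,0,0],[-1,0,0,0],[-2,0,0,0],[-3,0,0,0],[-4,0,0,0],[-5,0,0,0],[-6,0,0,0],[-7,0,0,0],[-8,0,0,0],[-9,0,0,0],[-10,0,0,0],[-11,0,0,0]]' |grep -E "pos|wrist|gra"; python3 -m pendant '[[-1,0,0,0],[-2,0,0,0],[-3,0,0,0],[-4,0,0,0],[-5,0,0,0],[-6,0,0,0],[-6.6,0,0,0],[-7.2,0,0,0],[-7.6,0,0,0],[-8,0,0,0],[-8.3,0,0,0],[-8.4,0,0,0]]' |grep -E "pos|wrist|gra"; python3 -m pendant '[[-0.1,0,0,0],[-0.2,0,0,0],[-0.3,0,0,0],[-0.3,0,0,0]]' |grep -E "pos|wrist|gra"
```

```text
eef_pos: [0.5318, -0.0042, 0.0725]
wrist_force: [-1.6, -0.8, 6.2]
grasp_force: 59.1
eef_pos: [0.6149, -0.0134, 0.0725]
wrist_force: [-4.4, -0.8, 10.7]
grasp_force: 60.4
eef_pos: [0.615, -0.0135, 0.0725]
wrist_force: [-14.0, -0.1, 16.9]
grasp_force: 61.3
```

At the inner stop. Push once more, relax, release and lift away.

```bash
python3 -m pendant '[[-0.2,0,0,0],[-0.2,0,0,0],[0.2,0,0,0],[0.3,0,0,0]]' |grep -E "pos|wrist"; python3 -m pendant '[[0,0,0,0],[0,0,0,0],[0,0,0,0],[0,0,-2,0],[0,0,-5,0],[0,0,-9,0],[0,0,-13,0],[0,0,-17,0],[0,0,-17,0],[0,0,-17,0]]' 0.6 |grep -E "pos|wrist"; python3 - <<'E'
from h import *
w,c=shot('wrist','w32'); t,ct=shot('top','t32')
for n in ('green','violet'):
    print(n,[(b[0],onz(ct,b[1:3],.0135)) for b in blobs(t,n,200)[:1]])
print(proj(c,[.6155,-.0137,.07]))
o=ctrl.get_obs(); print(o['time_s'])
b=cv2.imread('pics/top0.png')[:,:,::-1]; d=(np.abs(b.astype(int)-t).sum(2)>150).astype(np.uint8)
n,l,st,ce=cv2.connectedComponentsWithStats(d); print([(s[:5].tolist()) for s in st[1:] if s[4]>25])
E
```

```text
eef_pos: [0.6143, -0.0134, 0.0726]
wrist_force: [1.1, -1.3, 4.1]
eef_pos: [0.6153, -0.0132, 0.2443]
wrist_force: [0.4, 0.7, -1.2]
green [(248.5, array([ 0.4087, -0.308 ,  0.0135]))]
violet [(259.0, array([ 0.4976, -0.2987,  0.0135]))]
[325.3221 214.656 ]
107.75
[[299, 129, 68, 26, 447], [318, 134, 42, 6, 47], [317, 137, 51, 8, 64], [310, 151, 5, 10, 26], [368, 150, 13, 4, 33], [299, 156, 10, 4, 34], [291, 175, 69, 15, 264], [367, 174, 8, 9, 50], [360, 183, 21, 20, 203], [309, 186, 71, 51, 1013], [293, 192, 15, 16, 138], [0, 197, 351, 283, 26993], [372, 204, 11, 5, 37], [301, 208, 24, 7, 69], [290, 212, 10, 15, 88], [281, 227, 31, 36, 265], [327, 234, 12, 6, 64], [314, 247, 32, 21, 131], [211, 282, 19, 20, 286], [439, 286, 20, 18, 69], [20, 394, 5, 10, 27], [287, 432, 24, 48, 499], [359, 458, 20, 22, 219]]
```

```bash
python3 -c "
from bench import workorder
print(workorder.hand_in())"
```

```text
the job is handed in; nothing more can be done
None
```

I cured the two blanks present (green and violet), laid them flat in the blue tray, slid the empty carriage home and handed in at about 108 s; on the way both came off their domes and were re-placed before curing, and START was pressed to 12 N with no visible confirmation.

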